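# Set out the coverslipping line at the microscope bench

### The job

Set out the coverslipping line around the slide tray, everything right way up on the bench and in line with the middle of the tray: the staining jar midway between the tray and the slide rack, and the coverslip box midway between the tray and the closed slide box, its long side parallel to the neighbouring short end of the tray. Stand the small dropping bottle behind the middle of the tray, on the side away from the robot, a finger's width (about 20 mm) clear of it. Put the lid on the jar, properly seated, never let the jar or the bottle tip over, and leave the tray, rack, slide box and everything else where they stand.

Things in the scene. Friction and masses are not known exactly. Their poses are not given: they have to be found in the camera images.
- jar: Staining (Coplin) jar, white plastic, 86 high, open at the top, to be moved. Round foot 64 diameter (lowest 8 mm), square hollow body 44 x 44, round collar 54 outside and 44 inside diameter from 70 to 86 above the bench, the place to grip it. Origin: centre of its underside, z up. About 0.17 kg. Upright at the start.
- jar_lid: Lid of the jar, white plastic, right way up on the bench: plug 38 diameter, 0 to 6 above its lowest point (fits the 44 mm mouth); disc 58 diameter, 6 to 12; round knob to hold it by, 18 diameter, 12 to 34. Origin: centre of the plug's underside, z up. Seated, the disc rests on the collar, origin 80 above the jar's. About 45 g.
- coverslip_box: Coverslip box, small flat closed plastic box, 64 (its x) x 36 (its y) x 20 high, blue base and white top with a paper patch, to be moved. Origin: centre of its underside, z up. About 80 g.
- dropper_bottle: Small dropping bottle, amber glass with paper band, black cap and rubber teat, 85 high, to be moved. Round body 36 diameter up to 50 above the bench, cap 23 diameter, teat 13 diameter. Origin: centre of its underside, z up. About 90 g.
- slide_tray: Slide tray, shallow aluminium tray with four glass slides lying in it, 96 (its x) x 132 (its y) x 10 high. Stays where it is. Origin: centre of its underside, z up. Its +x points away from the robot (within 0.2 rad). The rack stands off one short end and the slide box off the other, either way round, free gaps of 110 to 145, centres within 15 of the tray's own x = 0 line.
- slide_rack: Slide rack, grey plastic staining rack full of glass slides standing on edge, 96 (its x) x 90 (its y) x 42 high. Stays where it is. Origin: centre of its underside, z up. Turned within 0.1 rad of the tray.
- slide_box: Slide box, closed black plastic box with paper label on top, 100 (its x) x 85 (its y) x 35 high. Stays where it is. Origin: centre of its underside, z up. Turned within 0.1 rad of the tray.
- reagent_bottle: Large amber reagent bottle with black cap, 62 diameter, 135 high, standing beyond the line. Not part of the job. Origin: centre of its underside, z up.
- beaker: Glass beaker, 54 diameter, 68 high, standing beyond the line. Not part of the job. Origin: centre of its underside, z up.
- timer: Bench timer, flat white box 62 x 72 x 18 with grey display, to the left. Not part of the job. Origin: centre of its underside, z up.
There are look-alikes about, which are no part of the job. What is shaped like the jar but orange or yellow is not meant.

How it is judged:
By the outcome, as a careful person would: the job done as asked, in the order asked, and still so for the second after the job is handed in, with the robot touching nothing.
It also fails if it takes over 106 s, if anything falls off the work surface, if the arm or the gripper's body presses on something with over 40 N, if the wrist force passes 120 N, or if a joint passes its speed limit or range.

### The arm

A 6-joint arm with a two-finger parallel gripper is mounted at the origin on the work surface. World frame = base frame: x ahead of the robot, y to its left, z up, the work surface at z = 0. Lengths are in m, angles in rad, forces in N, time in s.
With the tool pointing down it reaches from about 0.25 to 0.8 m from the base axis. Payload 8.5 kg.
Tool frame: the origin (TCP) lies at the very end of the fingers, on their centre line; the grasp point (between the pads) lies 19 mm behind it; z points along the fingers, y is the direction in which the jaws open and shut (so a half turn about z gives the same grasp; the last joint's range is limited). The gripper opens to 85 mm and grips with 20 to 120 N. Pads are 22 mm wide; open, the fingers measure 114 mm over their backs; the gripper's body (76 mm by 85 mm) begins 54 mm behind the grasp point. The pads swing forward as they close: fully open they stand 13 mm farther back than shut.
Start: joints at [1.331, 0.238, -0.013, 1.319, 0, 1.571], TCP at [0.125, 0.51, 0.231] pointing down, gripper open.
Joint ranges: [-2.66, 2.66], [-1.03, 1.9], [-1.14, 1.46], [-1.82, 2.27], [-1.45, 1.34], [-3.14, 3.14]. Speed limits (rad/s): [2.22, 2.22, 2.79, 3.14, 3.14, 3.14].

### API

Orientations are given as a rotation vector (axis times angle).
In Python, from station import env, vision gives the robot as it stands. The module is installed in compiled form; this text tells all that it offers.
- The arm moves only by the tool step_arm, never from a script. Its argument "targets" is a list that holds one entry, the list of rows, each a list of 7 numbers: the opening, from 0 (shut) to 1 (fully open), then the shift along the tool's x, y, z in mm, then the turn, a rotation vector about the tool's x, y, z in degrees. A call has 1 to 12 rows; each row is the pose to reach, as a shift and turn from the pose commanded when the call began, along the tool's axes at that moment; what a row does not reach only later rows make up. A row lasts 1/10 s, in which the tool goes at most 50 mm and 8.59 degrees, less where a joint would pass 70% of its speed; a pose out of reach is approached as far as the arm can. A call with a gripper value outside its range is refused whole. The fingers move at their own pace and stop on an object; "squeeze" is the grip in N (left out, the last holds). Time passes only in rows, so rows that repeat a pose let the fingers close. It gives the time, the measured TCP pose, the force and the opening at its end, in the units of the state.
- env.read_state(): the state, without advancing time (a new reading comes with each control period).
- vision.camera(name): name is "scene" or "top" or "wrist"; returns a dict with "pixels" (420x560x3 uint8, red, green, blue), "z_map" (420x560 float32, m along the optical axis (not along the pixel's ray), 0 where there is no reading), "intrinsics" (3x3 intrinsics, pixels), "R" (3x3) and "t" (3): a world point X has camera coordinates R X + t; the wrist camera has in their place "mount" (4x4, takes a point from camera to tool coordinates, whose origin is the TCP and whose axes are the flange's). Camera axes: x right, y down, z forward; pixel columns grow to the right and rows downward; lengths in m; the calibration is good to about 2 mm. A picture is of the moment at which its call begins: read the wrist's pose just before it.
- env.close_job(): hands the job in, once; it reports no verdict.
Trained networks look in a picture, given as the dict that the camera call returned (one of the last four; its "shot" number tells which), for a name from the list of things; names that differ only in an ending like _2 or _b are one class to them, and where a whole thing is asked for, a point or a joint stands for the part that bears it (a point fixed in the world has none). Each returns a list of dicts, best first, with "confidence" (0 to 1); they miss things now and then, are a little off and sometimes report something else, mostly with a low value. They report only what shows in the picture. A call takes as long as a camera call. They do not tell look-alikes from the thing itself.
- vision.look_for(picture, label): "bbox" ([left, top, right, bottom] in pixels, round what is visible of it).
- vision.landmark_of(picture, label): "point" ([row, column] in pixels: a listed point, or the origin of a listed thing).
The state is a dict: "clock": time; "q": joint angles; "joint_vel": joint speeds; "tau": joint torques, N m; "eef_pos": TCP position; "eef_rot": TCP orientation; "contact_force": force on the tool from outside, world axes, zero at the start; "ft_torque": the same for the moment, N m; "gripper_width": opening from 0.0 (shut) to 1.0 (fully open).
Only numpy, scipy, OpenCV 4.12 (cv2) and the standard library are available. Lean on these libraries where they do the work, as an engineer would, in place of code of your own. Each camera call takes 0.05 s, during which the arm holds its last target.

## Working session

There is one attempt and no reset: what is moved stays moved. The work goes in short steps, Python scripts to look and compute and a tool call to move; the robot and the scene stay as the last step left them, time stands still between calls to the robot, and variables do not carry over. Pictures are saved under pics/ and viewed, and the job is handed in when it is done.

Besides the shell and the picture viewer there is one more tool, called after "Emit:" by a JSON object that holds its "fn" and its "kwargs", one argument or row to a line. step_arm: Moves the arm, as the interface text tells. Its arguments: {"type":"object","properties":{"targets":{"type":"array"},"squeeze":{"type":"number"}},"required":["targets"]}

```bash
mkdir -p pics; cat > h.py <<'E'
import numpy as np, cv2
from station import env, vision
from scipy.spatial.transform import Rotation as Ro
def save(p,n): cv2.imwrite('pics/'+n,cv2.cvtColor(p['pixels'],cv2.COLOR_RGB2BGR))
def extr(p,s=None):
    # returns camera->world R,t
    if 'R' in p and p.get('R') is not None and 'mount' not in p:
        R=np.array(p['R']);t=np.array(p['t']);return R.T,-R.T@t
    T=np.eye(4);T[:3,:3]=Ro.from_rotvec(s['eef_rot']).as_matrix();T[:3,3]=s['eef_pos']
    M=T@np.array(p['mount']);return M[:3,:3],M[:3,3]
def cloud(p,s=None):
    R,t=extr(p,s);z=p['z_map'].astype(float);K=np.array(p['intrinsics'])
    v,u=np.mgrid[:z.shape[0],:z.shape[1]]
    c=np.stack([(u-K[0,2])/K[0,0]*z,(v-K[1,2])/K[1,1]*z,z],-1)
    w=c@R.T+t; w[z<=0]=np.nan; return w
E
python3 - <<'E'
from h import *
s=env.read_state();print(s)
for n in ['scene','top','wrist']:
    s=env.read_state();p=vision.camera(n);save(p,n+'0.png');print(n,p.keys())
    R,t=extr(p,s);print(t,R[:,2],p['intrinsics'])
    np.savez('pics/%s0.npz'%n,w=cloud(p,s),rgb=p['pixels'])
    for l in ['jar','jar_lid','coverslip_box','dropper_bottle','slide_tray','slide_rack','slide_box','timer','beaker','reagent_bottle']:
        print(l,[(np.round(d['bbox']).tolist(),round(d['confidence'],2)) for d in vision.look_for(p,l)][:4])
E
```

```text
{'clock': 0.0, 'q': array([ 1.33099765e+00,  2.38824470e-01, -1.42954672e-02,  1.31917850e+00,
        1.73653917e-05,  1.57080688e+00]), 'joint_vel': array([ 7.26031627e-04, -1.42981444e-03,  1.25411633e-03, -7.82486487e-04,
       -3.79515829e-04, -2.16334748e-05]), 'tau': array([ 8.69736778e-04, -5.38771319e+01,  3.46439767e+01,  1.82492193e-02,
        1.07754652e-04,  3.13137186e-06]), 'eef_pos': array([0.12458479, 0.50956473, 0.23063865]), 'eef_rot': array([-3.75765838e-01, -3.11883982e+00,  2.33915776e-03]), 'contact_force': array([ 0.26330415,  0.19735233, -0.40690342]), 'ft_torque': array([ 0.04232348,  0.02747832, -0.03911408]), 'gripper_width': 0.9973996263903075}
scene dict_keys(['pixels', 'z_map', 'intrinsics', 'R', 't', 'shot'])
[ 0.94047286 -0.37540428  1.00374764] [-0.36203628  0.39094298 -0.84622297] [[422.22659944   0.         269.50176314]
 [  0.         422.22659944 212.93084692]
 [  0.           0.           1.        ]]
jar [([153.0, 191.0, 184.0, 225.0], 0.86), ([189.0, 210.0, 215.0, 246.0], 0.62), ([95.0, 219.0, 128.0, 255.0], 0.58), ([87.0, 265.0, 121.0, 300.
[... 1139 characters left out ...]
330.0, 222.0], 0.69)]
slide_rack [([380.0, 186.0, 421.0, 230.0], 0.92)]
slide_box [([183.0, 165.0, 230.0, 215.0], 0.6), ([275.0, 178.0, 329.0, 222.0], 0.51)]
timer [([92.0, 244.0, 126.0, 268.0], 0.84)]
beaker [([198.0, 114.0, 224.0, 143.0], 0.71)]
reagent_bottle [([358.0, 104.0, 384.0, 138.0], 0.61)]
wrist dict_keys(['pixels', 'z_map', 'intrinsics', 'mount', 'shot'])
[0.05728154 0.52648444 0.37556225] [ 0.26333259 -0.06483546 -0.96252393] [[348.96627624   0.         279.44527465]
 [  0.         348.96627624 213.47539702]
 [  0.           0.           1.        ]]
jar []
jar_lid []
coverslip_box []
dropper_bottle []
slide_tray []
slide_rack []
slide_box []
timer []
beaker []
reagent_bottle []
```

View pics/scene0.png

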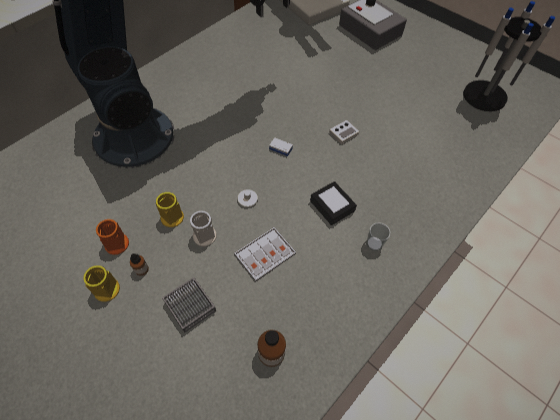

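View pics/top0.png

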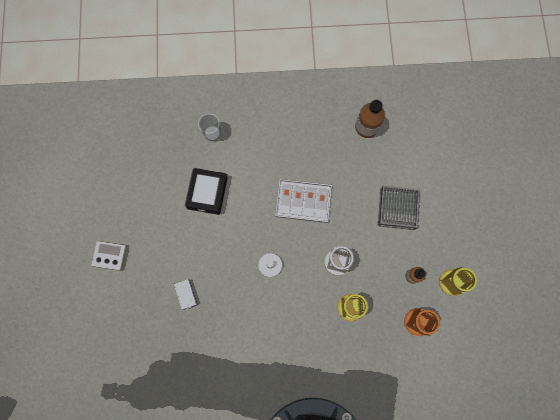

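View pics/wrist0.png

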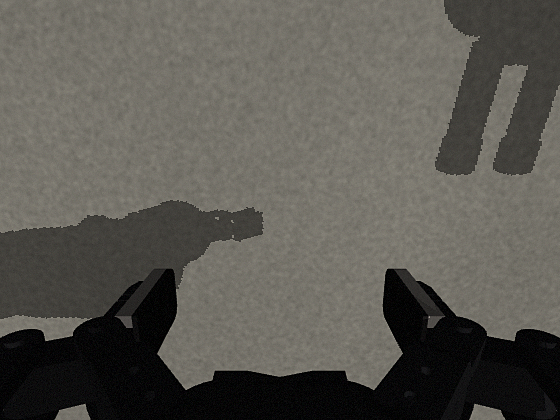

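The white jar is at top (341,258), scene (203,227). Its look-alikes are yellow at (353,306) and (460,280) and orange at (425,321). The dropper bottle is at (418,275), the lid at (270,265), the coverslip box at (186,294), the tray at (304,200), the rack at (400,208) and the slide box at (207,191). I choose the white jar by its colour. Next I measure from the depth maps.

```bash
python3 - <<'E'
from h import *
W=[];C=[]
for n in ['top','scene']:
    d=np.load('pics/%s0.npz'%n);w=d['w'];
    tab=w[(np.abs(w[...,2])<.03)&(w[...,0]>.2)&(w[...,0]<.8)]
    print(n,'bench z',np.nanmedian(tab[:,2]),np.nanstd(tab[:,2]))
    boxes=dict(top=dict(jar=(322,243,360,280),lid=(254,250,286,282),cov=(170,275,202,313),drop=(403,262,430,287),tray=(270,172,336,226),rack=(374,180,424,234),box=(180,163,232,218)),
     scene=dict(jar=(184,207,218,248),lid=(234,187,261,211),cov=(265,136,296,158),drop=(127,250,153,280),tray=(230,225,298,282),rack=(160,276,218,332),box=(306,180,358,226)))[n]
    for k,(a,b,c,e) in boxes.items():
        q=w[b:e,a:c].reshape(-1,3);q=q[np.isfinite(q[:,0])]
        lo={'tray':.004,'lid':.004}.get(k,.009)
        o=q[q[:,2]>lo]
        if len(o)<5: print(k,'few',len(o));continue
        r=cv2.minAreaRect((o[:,:2]*1000).astype(np.float32))
        z=np.percentile(o[:,2],[50,95,100])
        print(k,len(o),'rect c',np.round(r[0],1),np.round(r[1],1),round(r[2],1),'z',np.round(z*1000,1))
E
```

```text
top bench z -0.0007018711212714024 0.003954028826489802
jar 426 rect c [431.5 -86.5] [52.7 55. ] 85.8 z [69.7 87.4 90.6]
lid 461 rect c [429.9  81.3] [63.7 73.8] 62.1 z [10.9 32.6 37.3]
cov 434 rect c [372.7 280.1] [65.5 36.4] 16.9 z [19.1 23.2 26.5]
drop 246 rect c [ 387.6 -265.8] [35.7 34. ] 65.6 z [52.8 83.6 85.8]
tray 1434 rect c [596.4 -14.5] [157.  134.5] 85.6 z [ 6.8 11.3 15.5]
rack 1491 rect c [ 555.6 -246.3] [91.7 98.2] 80.2 z [31.3 40.6 46.9]
box 1479 rect c [622.9 223.9] [ 85.4 106.2] 77.4 z [33.8 38.2 42.1]
scene bench z 0.0016567906710485136 0.003761775764147401
jar 603 rect c [433.5 -87.9] [55.8 55.4] 83.4 z [59.  87.9 90.7]
lid 332 rect c [432.1  77.8] [75. 80.] 43.9 z [13.2 35.2 38.5]
cov 247 rect c [373.8 282.3] [66.6 41.1] 14.2 z [21.3 25.4 27.2]
drop 282 rect c [ 393.5 -265.4] [35.4 27.7] 78.7 z [52.  84.2 88.6]
tray 1705 rect c [584.9 -13.7] [180.2 165.1] 43.7 z [ 8.3 12.1 16.1]
rack 1174 rect c [ 555.3 -244.2] [89.8 98. ] 80.3 z [32.9 42.1 45.3]
box 1135 rect c [624.8 225.9] [ 88.2 105.7] 76.8 z [36.2 40.  44.3]
```

```bash
python3 - <<'E'
import cv2
a=cv2.imread('pics/top0.png')[160:340,160:500];cv2.imwrite('pics/crop1.png',cv2.resize(a,None,fx=2.3,fy=2.3,interpolation=cv2.INTER_CUBIC))
E
```

```text
(no output)
```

View pics/crop1.png

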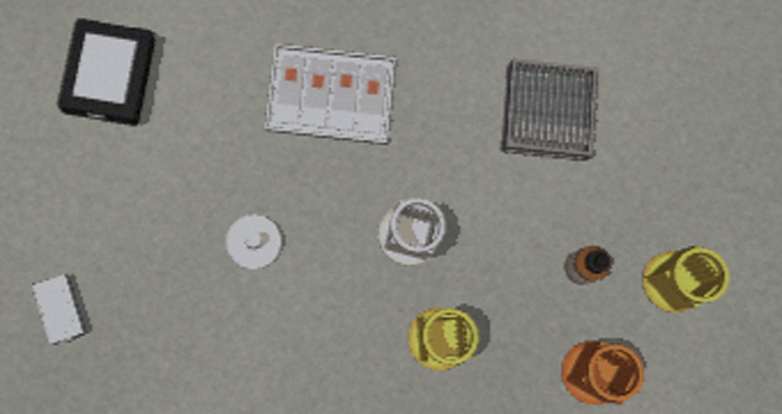

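```bash
cat >> h.py <<'E'
def plan(pos,ydir_deg,s=None,via=None):
    """tool down, tool y along world angle ydir_deg (deg); nearest of half turns is shown for both"""
    s=s or env.read_state()
    R0=Ro.from_rotvec(s['eef_rot']).as_matrix()
    out=[]
    for a in (ydir_deg,ydir_deg+180):
        y=np.array([np.cos(np.radians(a)),np.sin(np.radians(a)),0]);z=np.array([0,0,-1.]);x=np.cross(y,z)
        Rt=np.stack([x,y,z],1)
        rv=np.degrees(Ro.from_matrix(R0.T@Rt).as_rotvec())
        out.append((np.linalg.norm(rv),np.round(R0.T@(np.array(pos)-s['eef_pos'])*1000,1),np.round(rv,2)))
    out.sort(key=lambda o:o[0])
    return out
E
python3 - <<'E'
from h import *
s=env.read_state();print(Ro.from_rotvec(s['eef_rot']).as_matrix().round(3))
p=vision.camera('wrist');print(np.array(p['mount']).round(3))
for o in plan((.53,-.01,.3),90): print(o)
E
```

```text
[[-0.971  0.237 -0.   ]
 [ 0.237  0.971 -0.   ]
 [ 0.    -0.    -1.   ]]
[[ 0.001 -0.963 -0.271  0.069]
 [ 1.     0.001 -0.     0.   ]
 [ 0.001 -0.271  0.963 -0.144]
 [ 0.     0.     0.     1.   ]]
(np.float64(13.73888051798868), array([-517.2, -408.8,  -68.7]), array([-1.000e-02,  0.000e+00, -1.374e+01]))
(np.float64(166.26112099067868), array([-517.2, -408.8,  -68.7]), array([0.0000e+00, 1.0000e-02, 1.6626e+02]))
```

Emit:
{"fn": "step_arm", "kwargs": {
  "targets": [
    [[1,-517,-409,-70,0,0,-13.7],[1,-517,-409,-70,0,0,-13.7],[1,-517,-409,-70,0,0,-13.7],[1,-517,-409,-70,0,0,-13.7],[1,-517,-409,-70,0,0,-13.7],[1,-517,-409,-70,0,0,-13.7],[1,-517,-409,-70,0,0,-13.7],[1,-517,-409,-70,0,0,-13.7],[1,-517,-409,-70,0,0,-13.7],[1,-517,-409,-70,0,0,-13.7],[1,-517,-409,-70,0,0,-13.7],[1,-517,-409,-70,0,0,-13.7]]
  ]
}}

```text
clock: 2.9
eef_pos: [0.4911, 0.0387, 0.2949]
eef_rot: [0.002, 3.141, 0.0]
contact_force: [1.0, 0.5, 0.2]
gripper_width: 1.0
```

```bash
python3 - <<'E'
from h import *
s=env.read_state();print(s['clock'],s['q'].round(2),s['joint_vel'].round(2),s['eef_pos'])
for o in plan((.52,-.01,.3),90): print(o)
E
```

```text
2.9 [0.08 0.17 0.06 1.46 0.   0.08] [-0.88  0.45  0.68  0.22  0.   -0.88] [0.49110332 0.03868786 0.29492182]
(np.float64(0.06956818400260079), array([-28.9, -48.7,  -5.1]), array([ 0.01,  0.04, -0.06]))
(np.float64(179.94313667917174), array([-28.9, -48.7,  -5.1]), array([ 6.0000e-02, -1.0000e-02,  1.7994e+02]))
```

Emit:
{"fn": "step_arm", "kwargs": {
  "targets": [
    [[1,0,0,0,0,0,0],[1,0,0,0,0,0,0],[1,0,0,0,0,0,0]]
  ]
}}

```text
clock: 3.2
eef_pos: [0.4896, 0.0412, 0.2943]
eef_rot: [-0.001, -3.141, -0.0]
contact_force: [0.3, 0.6, -0.3]
gripper_width: 0.999
```

```bash
python3 - <<'E'
from h import *
s=env.read_state();print(s['clock'],s['eef_pos'],s['eef_rot'],np.abs(s['joint_vel']).max())
p=vision.camera('wrist');save(p,'wrist1.png');np.savez('pics/wrist1.npz',w=cloud(p,s),rgb=p['pixels'],K=p['intrinsics'],R=extr(p,s)[0],t=extr(p,s)[1])
E
```

```text
3.2 [0.48960825 0.04115885 0.29432222] [-7.56875937e-04 -3.14096448e+00 -1.47070602e-04] 0.01835302882252734
```

View pics/wrist1.png

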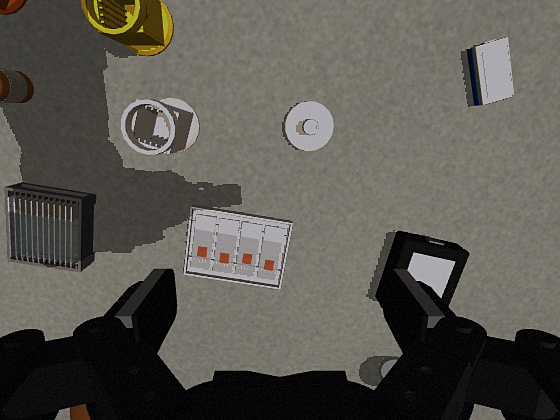

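```bash
cat > m.py <<'E'
from h import *
def ray(K,R,t,pts,z):
    pts=np.asarray(pts,float);d=np.c_[(pts[:,0]-K[0,2])/K[0,0],(pts[:,1]-K[1,2])/K[1,1],np.ones(len(pts))]@R.T
    return t+d*((z-t[2])/d[:,2])[:,None]
def rect(P):
    r=cv2.minAreaRect((P[:,:2]*1000).astype(np.float32));return np.round(r[0],1),np.round(r[1],1),round(r[2],1)
def mask_rect(rgb,K,R,t,bb,z,kind,dbg=None):
    a,b,c,e=bb;im=cv2.cvtColor(rgb[b:e,a:c],cv2.COLOR_RGB2GRAY)
    bg=np.median(np.r_[im[0],im[-1],im[:,0],im[:,-1]])
    m=(im>bg+25) if kind=='w' else (im<bg-25)
    m=m.astype(np.uint8);m=cv2.morphologyEx(m,cv2.MORPH_CLOSE,np.ones((5,5)))
    n,l,st,_=cv2.connectedComponentsWithStats(m);k=1+np.argmax(st[1:,4])
    v,u=np.nonzero(l==k)
    cn=np.concatenate([c_ for c_ in cv2.findContours((l==k).astype(np.uint8),cv2.RETR_EXTERNAL,cv2.CHAIN_APPROX_NONE)[0]])[:,0,:]
    return rect(ray(K,R,t,cn+[a,b],z))
E
python3 - <<'E'
from m import *
d=np.load('pics/wrist1.npz');w=d['w'];K,R,t,rgb=d['K'],d['R'],d['t'],d['rgb']
print('bench',np.nanmedian(w[60:100,200:280,2]),np.nanstd(w[60:100,200:280,2]))
ws=np.stack([cv2.medianBlur(w[...,i].astype(np.float32),5) for i in range(3)],-1)
B=dict(jar=(118,92,202,160,.06),lid=(280,95,338,156,.008),cov=(458,30,520,110,.012),tray=(178,198,298,294,.005),rack=(0,178,100,275,.03),box=(362,225,470,318,.025))
for k,(a,b,c,e,lo) in B.items():
    q=ws[b:e,a:c].reshape(-1,3);o=q[q[:,2]>lo]
    print(k,len(o),*rect(o),np.percentile(o[:,2]*1000,[50,95]).round(1))
print('tray col wrist',mask_rect(rgb,K,R,t,(176,198,300,296),.010,'w'))
print('cov col wrist',mask_rect(rgb,K,R,t,(458,30,520,110),.020,'w'))
print('corners', ray(K,R,t,[(190,206),(293,220),(281,288),(185,274)],.01).round(4)[:,:2].tolist())
for n in ['top','scene']:
    dd=np.load('pics/%s0.npz'%n)
    p=vision.camera(n);Rn,tn=extr(p);Kn=p['intrinsics']
    bt=dict(top=(270,174,336,226),scene=(232,224,298,282))[n]
    bc=dict(top=(170,275,202,313),scene=(262,134,296,160))[n]
    print(n,mask_rect(dd['rgb'],Kn,Rn,tn,bt,.01,'w'),mask_rect(dd['rgb'],Kn,Rn,tn,bc,.02,'w'))
E
python3 - <<'E'
import cv2
a=cv2.imread('pics/wrist1.png');cv2.imwrite('pics/c2.png',cv2.resize(a[170:310,0:480],None,fx=1.66,fy=1.66*2.5/2.5,interpolation=cv2.INTER_CUBIC))
cv2.imwrite('pics/c3.png',cv2.resize(a[190:300,170:310],None,fx=5,fy=5,interpolation=cv2.INTER_CUBIC))
E
```

```text
bench 0.0016400530187361262 0.0008568021358834343
jar 1779 [434.2 -88.2] [52.7 59. ] 74.0 [84.2 87.7]
lid 1889 [432.3  76.1] [56.6 56.6] 47.4 [13.6 35.4]
cov 2202 [372.4 281.5] [65.7 37.2] 16.0 [21.6 22.1]
tray 6833 [591.1 -14.9] [133.  101.9] 80.0 [9.  9.9]
rack 5819 [ 563.2 -247.4] [ 90.6 112.3] 80.4 [38.5 40.4]
box 5432 [596.8 181.6] [289.1 117.4] 59.4 [ 37.5 342.4]
tray col wrist (array([587.3, -14.7]), array([131.7,  99.9]), 80.4)
cov col wrist (array([371.9, 281.6]), array([65.4, 35.5]), 16.4)
corners [[0.5309, -0.0723], [0.5494, 0.0585], [0.6458, 0.0433], [0.6251, -0.0855]]
top (array([589. , -15.1]), array([130.6,  94.4]), 80.3) (array([373.2, 280.7]), array([62.8, 34.6]), 16.4)
scene (array([588.9, -12.8]), array([130.9,  94.7]), 80.4) (array([373.1, 284.1]), array([63.2, 35.1]), 17.2)
```

View pics/c3.png

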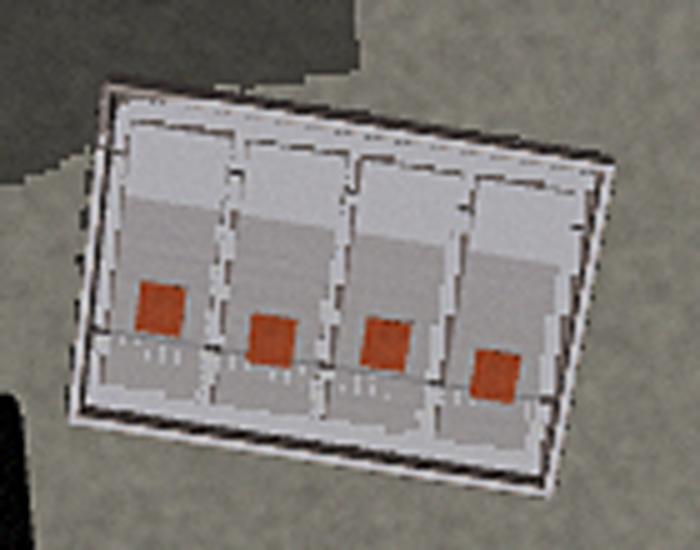

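View pics/c2.png

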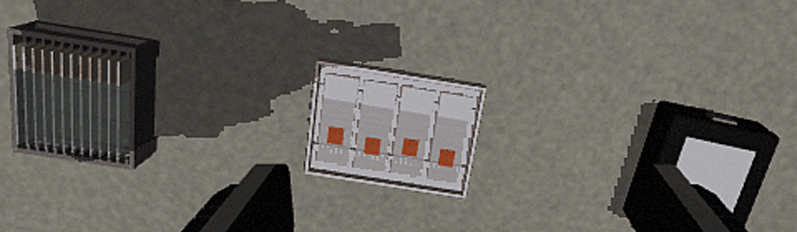

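Here the tray's outline gives centre (588.5, −14.3) mm in the three views, with its long side at 80.4°. The rack sits on the −y side and the slide box on the +y side, with gaps of about 122 and 133 mm. The white jar's collar, at wrist-picture pixel (148,126), is at about (433, −87.5) mm with its top at about 86. I pick that one.

Emit:
{"fn": "step_arm", "kwargs": {
  "targets": [
    [[1,56.6,-128.7,164,0,0,0],[1,56.6,-128.7,164,0,0,0],[1,56.6,-128.7,164,0,0,0],[1,56.6,-128.7,164,0,0,0],[1,56.6,-128.7,164,0,0,0],[1,56.6,-128.7,164,0,0,0],[1,56.6,-128.7,200,0,0,0],[1,56.6,-128.7,238,0,0,0],[1,56.6,-128.7,238,0,0,0],[1,56.6,-128.7,238,0,0,0]]
  ]
}}

```text
clock: 4.35
eef_pos: [0.4341, -0.0871, 0.0577]
eef_rot: [-0.001, 3.142, 0.0]
contact_force: [-0.2, -0.9, 0.8]
gripper_width: 1.001
```

```bash
python3 - <<'E'
from h import *
s=env.read_state();print(s['clock'],s['eef_pos'],s['eef_rot'],s['contact_force'])
p=vision.camera('wrist');save(p,'wrist2.png')
p=vision.camera('scene');cv2.imwrite('pics/sc2.png',cv2.resize(cv2.cvtColor(p['pixels'][150:300,100:300],cv2.COLOR_RGB2BGR),None,fx=3,fy=3))
E
```

```text
4.35 [ 0.43406907 -0.0871247   0.05765157] [-1.23529463e-03  3.14155191e+00  5.80549757e-05] [-0.23214755 -0.87614109  0.82457694]
```

View pics/wrist2.png

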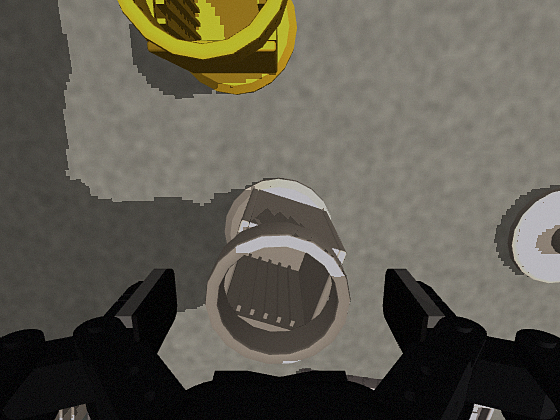

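View pics/sc2.png

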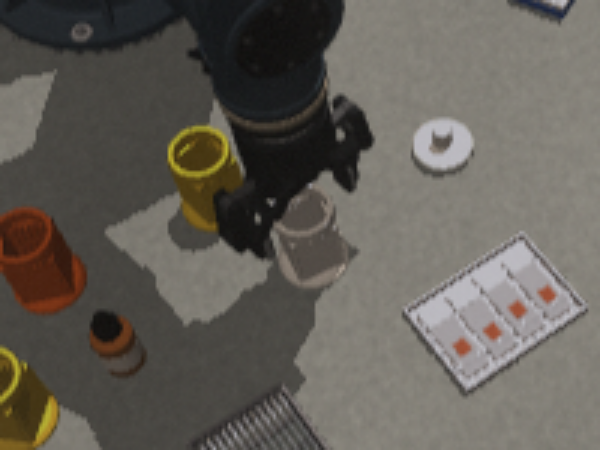

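The jar is centred between the pads (collar column 279, fingers about 168 and 395). Closing now.

Emit:
{"fn": "step_arm", "kwargs": {
  "targets": [
    [[0.4,0,0,0,0,0,0],[0.4,0,0,0,0,0,0],[0.4,0,0,0,0,0,0],[0.4,0,0,0,0,0,0],[0.4,0,0,0,0,0,0],[0.4,0,0,0,0,0,0],[0.4,0,0,0,0,0,0],[0.4,0,0,0,0,0,0]]
  ],
  "squeeze": 30
}}

```text
clock: 5.25
eef_pos: [0.4343, -0.088, 0.0578]
eef_rot: [0.001, 3.139, -0.0]
contact_force: [-2.8, 0.6, 11.6]
gripper_width: 0.632
```

```bash
python3 - <<'E'
from m import *
s=env.read_state();print(s['clock'],s['eef_pos'],s['gripper_width'])
p=vision.camera('wrist');save(p,'wrist3.png');R,t=extr(p,s);print(ray(p['intrinsics'],R,t,[(279,296)],.086))
E
```

```text
5.25 [ 0.43427005 -0.08801529  0.05784359] 0.6321876640384797
[[ 0.42928885 -0.08796396  0.086     ]]
```

View pics/wrist3.png

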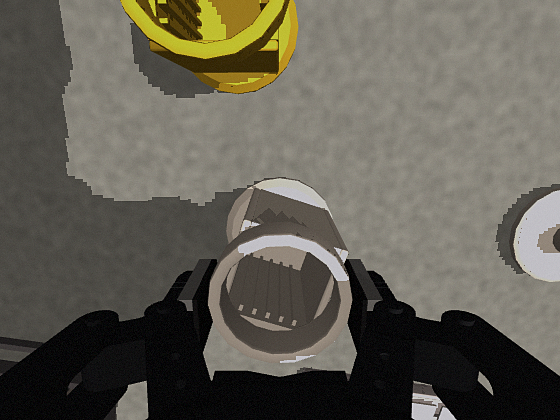

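Emit:
{"fn": "step_arm", "kwargs": {
  "targets": [
    [[0.4,0,0,-20,0,0,0],[0.4,0,0,-55,0,0,0],[0.4,-15,-6,-60,0,0,0],[0.4,-45,-17,-60,0,0,0],[0.4,-75,-29,-60,0,0,0],[0.4,-105,-41,-60,0,0,0],[0.4,-125,-49,-60,0,0,0],[0.4,-133.7,-51.8,-60,0,0,0],[0.4,-133.7,-51.8,-55,0,0,0],[0.4,-133.7,-51.8,-35,0,0,0],[0.4,-133.7,-51.8,-15,0,0,0],[0.4,-133.7,-51.8,-8,0,0,0]]
  ]
}}

```text
clock: 6.5
eef_pos: [0.5645, -0.139, 0.0626]
eef_rot: [-0.001, -3.138, -0.001]
contact_force: [-0.4, 0.2, -1.9]
gripper_width: 0.629
```

```bash
python3 - <<'E'
from m import *
s=env.read_state();print(s['clock'],s['eef_pos'],s['eef_rot'],s['gripper_width'],s['contact_force'])
p=vision.camera('wrist');save(p,'wrist4.png')
for n in ['top','scene']:
    q=vision.camera(n);w=cloud(q);m=(w[...,2]>.075)&(w[...,2]<.105)&(np.abs(w[...,0]-.567)<.045)&(np.abs(w[...,1]+.14)<.03)
    print(n,m.sum(),w[m].mean(0))
E
```

```text
6.5 [ 0.56451205 -0.13903133  0.06264418] [-9.02597253e-04 -3.13780250e+00 -1.42628009e-03] 0.6288132244985123 [-0.40714562  0.24759449 -1.91210652]
top 29 [ 0.54993444 -0.11654217  0.08639802]
scene 159 [ 0.57767735 -0.13556907  0.08780547]
```

View pics/wrist4.png

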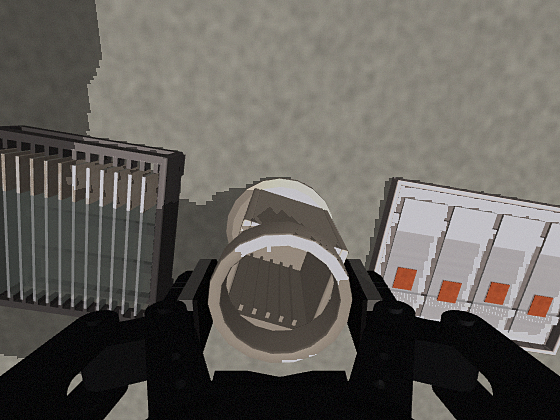

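Emit:
{"fn": "step_arm", "kwargs": {
  "targets": [
    [[0.4,0,0,4,0,0,0],[0.4,0,0,7,0,0,0],[0.4,0,0,8,0,0,0],[0.4,0,0,8,0,0,0]]
  ]
}}

```text
clock: 7.05
eef_pos: [0.5678, -0.14, 0.058]
eef_rot: [0.001, 3.139, -0.001]
contact_force: [-2.1, 0.7, 8.2]
gripper_width: 0.629
```

```bash
python3 - <<'E'
from m import *
s=env.read_state();print(s['clock'],s['eef_pos'],s['eef_rot'],s['gripper_width'],s['contact_force'])
p=vision.camera('wrist');save(p,'wrist5.png');w=cloud(p,s);R,t=extr(p,s);K=p['intrinsics']
np.savez('pics/w5.npz',w=w,rgb=p['pixels'],K=K,R=R,t=t)
# collar top points
m=(w[...,2]>.080)&(w[...,2]<.094);m[:, :200]=0;m[:,360:]=0;m[:225]=0;m[365:]=0
print(m.sum(),rect(w[m]))
E
python3 - <<'E'
import cv2
a=cv2.imread('pics/wrist5.png');cv2.imwrite('pics/c5.png',cv2.resize(a[100:380,140:420],None,fx=2,fy=2))
E
```

```text
7.05 [ 0.56782679 -0.13997552  0.05797269] [ 1.08804047e-03  3.13939494e+00 -7.92372810e-04] 0.6287733507120626 [-2.06312703  0.69393955  8.16358409]
7934 (array([ 565.3, -139.7]), array([57.7, 55. ]), 48.2)
```

View pics/wrist5.png

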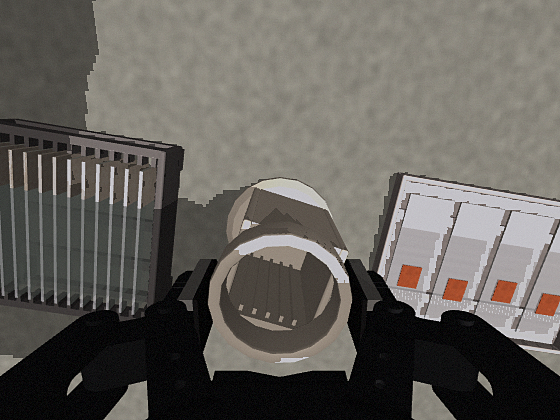

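Emit:
{"fn": "step_arm", "kwargs": {
  "targets": [
    [[0.7,0,0,0,0,0,0],[0.8,0,0,0,0,0,0],[1,0,0,0,0,0,0],[1,0,0,0,0,0,0],[1,0,0,-30,0,0,0],[1,0,0,-80,0,0,0],[1,40,60,-130,0,0,0],[1,70,100,-180,0,0,0],[1,70,100,-200,0,0,0],[1,70,100,-200,0,0,0],[1,70,100,-200,0,0,0]]
  ]
}}

```text
clock: 8.2
eef_pos: [0.4976, -0.0386, 0.2597]
eef_rot: [-0.002, 3.136, -0.0]
contact_force: [-0.1, -0.2, 0.4]
gripper_width: 1.001
```

```bash
python3 - <<'E'
from m import *
s=env.read_state();print(s['clock'],s['eef_pos'],s['eef_rot'],s['gripper_width'],s['contact_force'],np.abs(s['joint_vel']).max())
p=vision.camera('wrist');save(p,'wrist6.png');w=cloud(p,s);R,t=extr(p,s)
np.savez('pics/w6.npz',w=w,rgb=p['pixels'],K=p['intrinsics'],R=R,t=t)
for n in ['top','scene']:
    q=vision.camera(n);save(q,n+'6.png');w=cloud(q);m=(w[...,2]>.06)&(w[...,2]<.1)&(np.abs(w[...,0]-.567)<.045)&(np.abs(w[...,1]+.14)<.04)
    print(n,m.sum(),rect(w[m]))
E
```

```text
8.2 [ 0.49757181 -0.0386024   0.25970034] [-1.84825432e-03  3.13632978e+00 -4.95322340e-04] 1.001078350670558 [-0.13429862 -0.22523628  0.42785137] 0.06241673957303294
top 0 (array([0., 0.]), array([0., 0.]), 0.0)
scene 305 (array([ 566.1, -138.5]), array([52.2, 53.6]), 85.4)
```

View pics/wrist6.png

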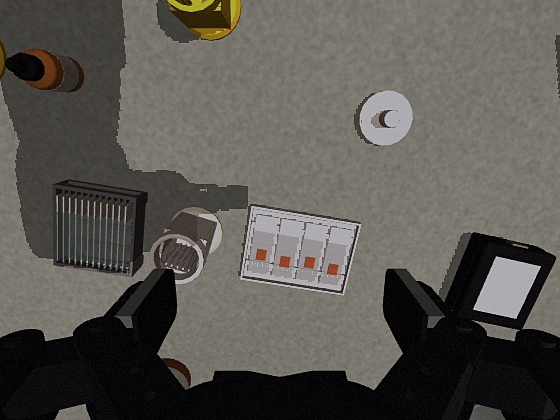

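View pics/top6.png

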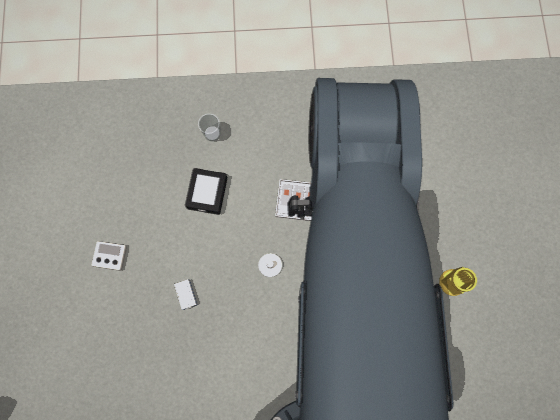

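```bash
python3 - <<'E'
from m import *
print(plan((.3727,.282,.1),106.5)[0])
d=np.load('pics/w6.npz');w=d['w'];K,R,t,rgb=d['K'],d['R'],d['t'],d['rgb']
ws=np.stack([cv2.medianBlur(w[...,i].astype(np.float32),5) for i in range(3)],-1)
print('bench',np.nanmedian(w[100:180,260:330,2]))
for k,(a,b,c,e,lo,hi) in dict(rack=(45,172,150,285,.03,.06),box=(430,225,560,335,.03,.05),jar=(150,205,225,290,.07,.1),lid=(350,85,420,150,.008,.05)).items():
    q=ws[b:e,a:c].reshape(-1,3);o=q[(q[:,2]>lo)&(q[:,2]<hi)]
    print(k,len(o),*rect(o))
print(mask_rect(rgb,K,R,t,(236,198,364,298),.01,'w'))
E
```

```text
(np.float64(16.536438787205636), array([124.6, 322. , 155.6]), array([-1.000e-02, -5.000e-02, -1.654e+01]))
bench 0.0016879676203090388
rack 6828 [ 562.9 -247.1] [ 91.4 113.2] 81.5
box 5906 [633.3 238.2] [117.4 118.3] 76.4
jar 1351 [ 587.4 -140.1] [52.7 97.9] 89.1
lid 2316 [432.9  76.6] [56.7 57. ] 0.1
(array([590.4, -15. ]), array([131.7,  98.1]), 80.3)
```

Emit:
{"fn": "step_arm", "kwargs": {
  "targets": [
    [[1,124.6,322,130,0,0,-16.5],[1,124.6,322,130,0,0,-16.5],[1,124.6,322,130,0,0,-16.5],[1,124.6,322,130,0,0,-16.5],[1,124.6,322,130,0,0,-16.5],[1,124.6,322,130,0,0,-16.5],[1,124.6,322,130,0,0,-16.5],[1,124.6,322,130,0,0,-16.5],[1,124.6,322,130,0,0,-16.5],[1,124.6,322,130,0,0,-16.5]]
  ]
}}

```text
clock: 9.35
eef_pos: [0.3726, 0.2815, 0.1253]
eef_rot: [0.45, -3.107, 0.003]
contact_force: [-1.0, 0.1, 0.3]
gripper_width: 0.996
```

```bash
python3 - <<'E'
from m import *
s=env.read_state();print(s['clock'],s['eef_pos'],s['eef_rot'],s['gripper_width'],np.abs(s['joint_vel']).max())
p=vision.camera('wrist');save(p,'wrist7.png');w=cloud(p,s);R,t=extr(p,s)
m=(w[...,2]>.012)&(w[...,2]<.03)&(np.abs(w[...,0]-.373)<.06)&(np.abs(w[...,1]-.282)<.06)
print(m.sum(),rect(w[m]))
p=vision.camera('top');save(p,'top7.png');w=cloud(p)
m=(w[...,2]>.07)&(w[...,2]<.1)&(np.abs(w[...,0]-.567)<.045)&(np.abs(w[...,1]+.14)<.04)
print('jar',m.sum(),rect(w[m]))
print(plan((.3727,.282,.1),106.5)[0])
E
```

```text
9.35 [0.37263628 0.28152315 0.12530419] [ 4.50111930e-01 -3.10702583e+00  2.72897663e-03] 0.9960370688765517 0.027661070044219693
4139 (array([372.1, 281.3]), array([65.7, 36.1]), 16.3)
jar 222 (array([ 564.4, -140. ]), array([52.9, 51.2]), 89.1)
(np.float64(0.12970835163299474), array([ 0.4,  1. , 26.2]), array([-0.04, -0.04, -0.12]))
```

View pics/wrist7.png

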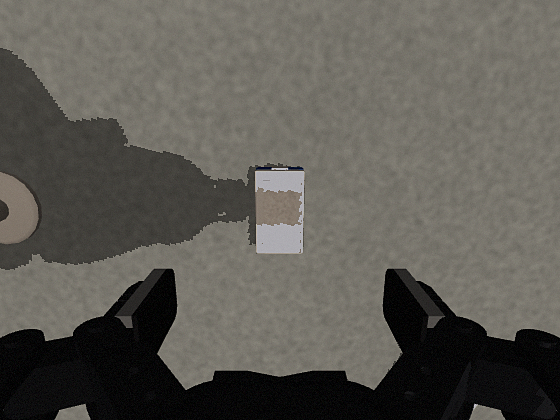

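View pics/top7.png

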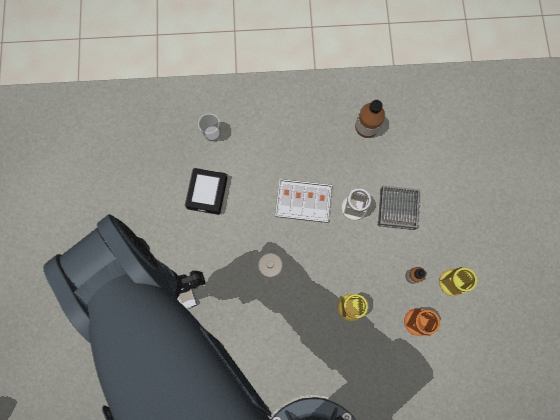

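The box is square between the pads at column 279, (372,281) mm. The jar stands upright at top (358,202), in its gap.

Emit:
{"fn": "step_arm", "kwargs": {
  "targets": [
    [[0.85,0,0,45,0,0,0],[0.75,0,0,85,0,0,0],[0.7,0,0,110,0,0,0],[0.7,0,0,120,0,0,0],[0.7,0,0,122,0,0,0],[0.7,0,0,122,0,0,0],[0.2,0,0,122,0,0,0],[0.2,0,0,122,0,0,0],[0.2,0,0,122,0,0,0],[0.2,0,0,122,0,0,0],[0.2,0,0,122,0,0,0],[0.2,0,0,122,0,0,0]]
  ],
  "squeeze": 30
}}

```text
clock: 10.65
eef_pos: [0.3737, 0.2828, 0.0058]
eef_rot: [-0.45, 3.107, 0.001]
contact_force: [0.9, -2.3, 5.3]
gripper_width: 0.409
```

```bash
python3 - <<'E'
from m import *
s=env.read_state();print(s['clock'],s['eef_pos'],s['eef_rot'],s['gripper_width'],s['contact_force'])
p=vision.camera('wrist');save(p,'wrist8.png');w=cloud(p,s)
m=(w[...,2]>.014)&(w[...,2]<.027);m[:,:235]=0;m[:,325:]=0;m[:240]=0;m[370:]=0
print(m.sum(),rect(w[m]))
E
```

```text
10.65 [0.37373437 0.28280607 0.00581255] [-4.49528148e-01  3.10676193e+00  1.18881007e-03] 0.40916824651793354 [ 0.91219907 -2.26278517  5.31445425]
10056 (array([377.4, 284.4]), array([54.4, 36. ]), 16.3)
```

View pics/wrist8.png

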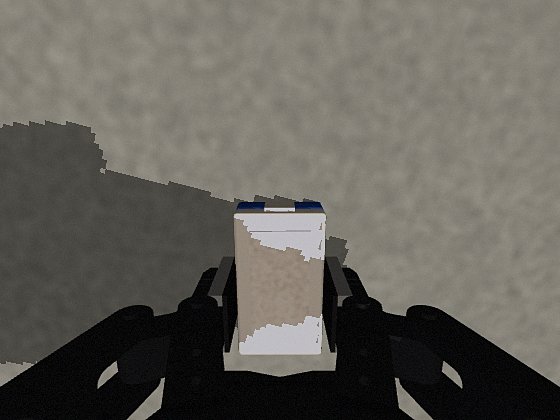

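```bash
python3 - <<'E'
from m import *
s=env.read_state();p=vision.camera('wrist');R,t=extr(p,s);K=p['intrinsics']
q=ray(K,R,t,[(234,213),(325,213),(239,354),(321,354)],.0205);print(q.round(4),np.linalg.norm(q[0]-q[2]),np.linalg.norm(q[0]-q[1]))
c=q.mean(0);R0=Ro.from_rotvec(s['eef_rot']).as_matrix();off=R0.T@(c-s['eef_pos']);print('off tool',off,s['eef_pos'])
for yd in (80.4,):
    a=np.radians(yd);y=np.array([np.cos(a),np.sin(a),0]);x=np.cross(y,[0,0,-1.])
    tgt=np.array([.6111,.1162,0]);tc=tgt-x*off[0]-y*off[1]
    for z in (.08,.02,.006): tc[2]=z;print(tc.round(4),plan(tc,yd,s)[0])
E
```

```text
[[0.3469 0.257  0.0205]
 [0.337  0.2906 0.0205]
 [0.4081 0.2751 0.0205]
 [0.3979 0.3093 0.0205]] 0.06377271842652865 0.03506033665003512
off tool [ 0.00112544  0.00055623 -0.01470257] [0.37374272 0.2827982  0.00580008]
[0.6121 0.1155 0.08  ] (np.float64(26.06677457987553), array([-181.4, -228. ,  -73.8]), array([ 0.06,  0.14, 26.07]))
[0.6121 0.1155 0.02  ] (np.float64(26.06677457987553), array([-181.2, -228. ,  -13.8]), array([ 0.06,  0.14, 26.07]))
[0.6121 0.1155 0.006 ] (np.float64(26.06677457987553), array([-1.812e+02, -2.280e+02,  2.000e-01]), array([ 0.06,  0.14, 26.07]))
```

Emit:
{"fn": "step_arm", "kwargs": {
  "targets": [
    [[0.2,0,0,-30,0,0,0],[0.2,0,0,-70,0,0,0],[0.2,-181,-228,-74,0,0,26.1],[0.2,-181,-228,-74,0,0,26.1],[0.2,-181,-228,-74,0,0,26.1],[0.2,-181,-228,-74,0,0,26.1],[0.2,-181,-228,-74,0,0,26.1],[0.2,-181,-228,-74,0,0,26.1],[0.2,-181,-228,-74,0,0,26.1],[0.2,-181,-228,-74,0,0,26.1],[0.2,-181,-228,-50,0,0,26.1],[0.2,-181,-228,-20,0,0,26.1]]
  ]
}}

```text
clock: 11.95
eef_pos: [0.6113, 0.116, 0.0258]
eef_rot: [0.262, 3.127, 0.002]
contact_force: [0.3, 0.8, 0.3]
gripper_width: 0.417
```

```bash
python3 - <<'E'
from m import *
s=env.read_state();print(s['clock'],s['eef_pos'],s['eef_rot'],s['gripper_width'],s['contact_force'],np.abs(s['joint_vel']).max())
p=vision.camera('wrist');save(p,'wrist9.png')
print(plan((.6121,.1155,.006),80.4)[0])
E
```

```text
11.95 [0.61134888 0.11600214 0.02580112] [2.61889410e-01 3.12749372e+00 1.59602844e-03] 0.4173435345354292 [0.28447884 0.7865649  0.30976862] 0.6746424034043718
(np.float64(0.2735270841425652), array([-4.2,  0.8, 14. ]), array([-0.09, -0.26,  0.04]))
```

View pics/wrist9.png

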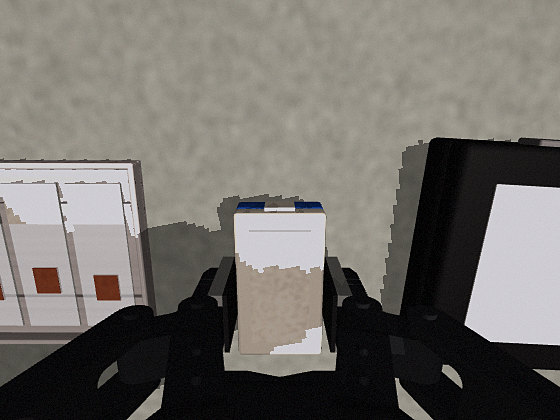

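Emit:
{"fn": "step_arm", "kwargs": {
  "targets": [
    [[0.2,0,0,10,0,0,0],[0.2,0,0,16,0,0,0],[0.2,0,0,19,0,0,0],[0.2,0,0,20,0,0,0],[0.2,0,0,20,0,0,0]]
  ]
}}

```text
clock: 12.5
eef_pos: [0.6113, 0.1153, 0.0059]
eef_rot: [0.263, 3.129, 0.001]
contact_force: [-3.5, 1.5, 5.4]
gripper_width: 0.413
```

```bash
python3 - <<'E'
from m import *
s=env.read_state();print(s['clock'],s['eef_pos'],s['eef_rot'],s['gripper_width'],s['contact_force'],np.abs(s['joint_vel']).max())
print(plan((.6121,.1155,.006),80.4)[0])
p=vision.camera('wrist');save(p,'wrist10.png');w=cloud(p,s);R,t=extr(p,s);K=p['intrinsics']
q=ray(K,R,t,[(234,213),(325,213),(239,354),(321,354)],.0205);print(q.mean(0))
c=np.array([589,-14.5]);y=np.array([np.cos(np.radians(80.4)),np.sin(np.radians(80.4))]);x=np.array([y[1],-y[0]])
P=w.reshape(-1,3);P=P[np.isfinite(P[:,0])]
L=np.c_[(P[:,:2]*1000-c)@x,(P[:,:2]*1000-c)@y,P[:,2]*1000]
for zlo,zhi,a,b in((32,42,170,260),(6,14,20,90)):
    m=(L[:,2]>zlo)&(L[:,2]<zhi)&(L[:,1]>a)&(L[:,1]<b)&(np.abs(L[:,0])<40)
    for xx in(-30,-10,10):
        k=m&(np.abs(L[:,0]-xx)<4);print(zlo,xx,k.sum(),np.percentile(L[k,1],[1,99]) if k.sum() else '')
E
```

```text
12.5 [0.61131157 0.11530679 0.00587115] [2.63441935e-01 3.12930413e+00 1.03741561e-03] 0.4129408317985872 [-3.49293932  1.54164955  5.40652051] 0.0029334643901362516
(np.float64(0.08305869743699987), array([-0.7,  0.3, -0.1]), array([ 0.04,  0.07, -0.02]))
[0.61016601 0.11568717 0.0205    ]
32 -30 1924 [199.95755811 227.48217426]
32 -10 2013 [198.92460593 231.61621089]
32 10 1507 [203.28293311 236.02482353]
6 -30 1873 [20.38650406 65.79761463]
6 -10 1591 [20.28429857 65.79008117]
6 10 1418 [20.3648523  65.69321013]
```

View pics/wrist10.png

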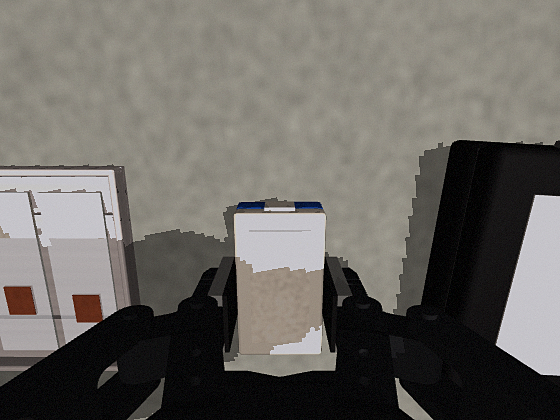

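Emit:
{"fn": "step_arm", "kwargs": {
  "targets": [
    [[0.5,0,0,0,0,0,0],[0.6,0,0,0,0,0,0],[0.7,0,0,0,0,0,0],[0.7,0,0,0,0,0,0],[0.7,0,0,-30,0,0,0],[0.8,0,0,-80,0,0,0],[0.8,0,0,-130,0,0,0],[0.8,0,0,-180,0,0,0],[0.8,0,0,-215,0,0,0]]
  ]
}}

```text
clock: 13.45
eef_pos: [0.6115, 0.115, 0.2232]
eef_rot: [0.264, 3.127, 0.001]
contact_force: [0.8, 0.2, -0.5]
gripper_width: 0.8
```

```bash
python3 - <<'E'
from m import *
s=env.read_state();print(s['clock'],s['eef_pos'],s['eef_rot'],s['gripper_width'],s['contact_force'],np.abs(s['joint_vel']).max())
p=vision.camera('wrist');save(p,'wrist11.png');w=cloud(p,s)
m=(w[...,2]>.016)&(w[...,2]<.03)&(np.abs(w[...,0]-.611)<.05)&(np.abs(w[...,1]-.116)<.05)
print(m.sum(),rect(w[m]))
print(plan((.39,-.2655,.24),135)[0])
E
```

```text
13.45 [0.61154064 0.11498014 0.22324824] [2.63757366e-01 3.12718236e+00 1.23336945e-03] 0.8003407471315789 [ 0.76239988  0.21924951 -0.51784003] 0.7981817246471087
2249 (array([609. , 115.5]), array([35.8, 64.4]), 80.9)
(np.float64(54.648120069069975), array([ 156.1, -412.7,  -14.5]), array([ -0.08,   0.58, -54.64]))
```

View pics/wrist11.png

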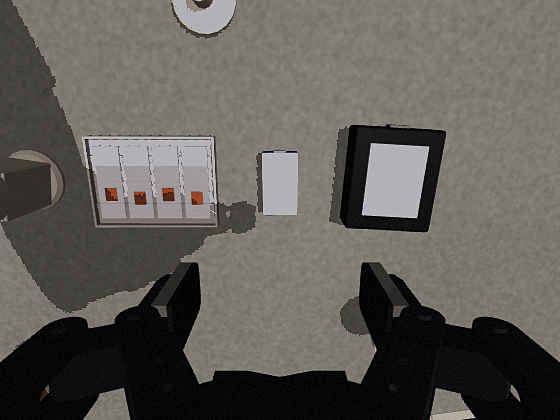

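The coverslip box is placed at wrist pixel (280,183), parallel to the tray and on its mid-line (tray centre row ≈182). Next is the bottle.

Emit:
{"fn": "step_arm", "kwargs": {
  "targets": [
    [[0.9,156,-413,-15,0,0.5,-54.6],[0.9,156,-413,-15,0,0.5,-54.6],[0.9,156,-413,-15,0,0.5,-54.6],[0.9,156,-413,-15,0,0.5,-54.6],[0.9,156,-413,-15,0,0.5,-54.6],[0.9,156,-413,-15,0,0.5,-54.6],[0.9,156,-413,-15,0,0.5,-54.6],[0.9,156,-413,-15,0,0.5,-54.6],[0.9,156,-413,-15,0,0.5,-54.6],[0.9,156,-413,-15,0,0.5,-54.6],[0.9,156,-413,-15,0,0.5,-54.6],[0.9,156,-413,-15,0,0.5,-54.6]]
  ]
}}

```text
clock: 14.7
eef_pos: [0.3883, -0.2656, 0.2343]
eef_rot: [1.198, -2.895, -0.002]
contact_force: [1.4, 0.9, -0.5]
gripper_width: 0.904
```

```bash
python3 - <<'E'
from m import *
s=env.read_state();print(s['clock'],s['eef_pos'],s['eef_rot'],s['gripper_width'],s['contact_force'],np.abs(s['joint_vel']).max())
p=vision.camera('wrist');save(p,'wrist12.png');w=cloud(p,s)
for lo,hi in((.01,.048),(.05,.068),(.07,.1)):
    m=(w[...,2]>lo)&(w[...,2]<hi)&(np.abs(w[...,0]-.39)<.03)&(np.abs(w[...,1]+.2655)<.03)
    print(lo,m.sum(),rect(w[m]) if m.sum() else 0)
print(plan((.39,-.2655,.24),135)[0])
E
```

```text
14.7 [ 0.38827996 -0.26561669  0.23427684] [ 1.19790149e+00 -2.89526185e+00 -1.74294799e-03] 0.9040785203612298 [ 1.39645443  0.93375988 -0.5223112 ] 0.024939569057386847
0.01 164 (array([ 380. , -274.1]), array([15. , 35.5]), 44.8)
0.05 564 (array([ 387. , -266.4]), array([34.9, 34.5]), 86.3)
0.07 410 (array([ 387.4, -266.6]), array([21.4, 21.8]), 44.0)
(np.float64(0.4826701289713187), array([-0.8, -1.2, -5.7]), array([ 0.24, -0.42,  0.02]))
```

View pics/wrist12.png

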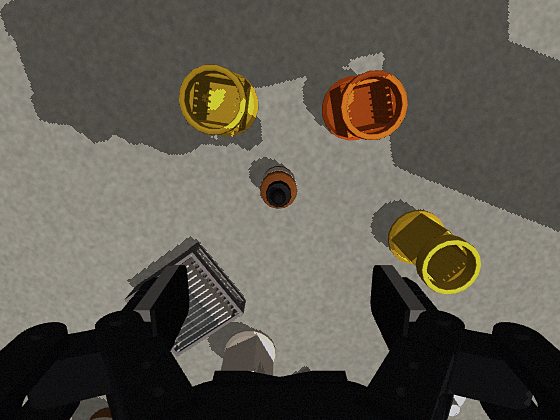

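Emit:
{"fn": "step_arm", "kwargs": {
  "targets": [
    [[0.9,1.5,0,50,0.2,-0.4,0],[0.9,1.5,0,100,0.2,-0.4,0],[0.9,1.5,0,145,0.2,-0.4,0],[0.9,1.5,0,180,0.2,-0.4,0],[0.9,1.5,0,205,0.2,-0.4,0],[0.9,1.5,0,214,0.2,-0.4,0],[0.9,1.5,0,214,0.2,-0.4,0],[0.9,1.5,0,214,0.2,-0.4,0]]
  ]
}}

```text
clock: 15.55
eef_pos: [0.3863, -0.2677, 0.0215]
eef_rot: [-1.203, 2.902, -0.002]
contact_force: [0.7, -0.0, 0.4]
gripper_width: 0.898
```

```bash
python3 - <<'E'
from m import *
s=env.read_state();print(s['clock'],s['eef_pos'],s['eef_rot'],s['gripper_width'],s['contact_force'])
p=vision.camera('wrist');save(p,'wrist13.png')
E
```

```text
15.55 [ 0.38634086 -0.26765003  0.02147139] [-1.20301864e+00  2.90205391e+00 -1.51637289e-03] 0.898326742684135 [ 0.66471728 -0.03525474  0.40751409]
```

View pics/wrist13.png

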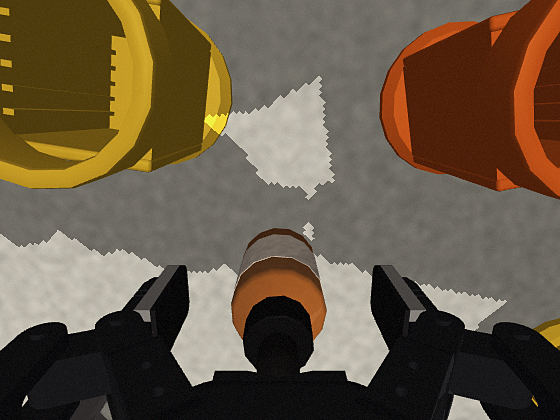

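Centred (bottle column 279). Closing.

Emit:
{"fn": "step_arm", "kwargs": {
  "targets": [
    [[0.2,0,0,0,0,0,0],[0.2,0,0,0,0,0,0],[0.2,0,0,0,0,0,0],[0.2,0,0,0,0,0,0],[0.2,0,0,0,0,0,0],[0.2,0,0,0,0,0,0],[0.2,0,0,0,0,0,0],[0.2,0,0,0,0,0,0]]
  ],
  "squeeze": 30
}}

```text
clock: 16.4
eef_pos: [0.3856, -0.2681, 0.0213]
eef_rot: [-1.201, 2.903, -0.002]
contact_force: [-0.8, 1.8, 7.7]
gripper_width: 0.415
```

```bash
python3 - <<'E'
from m import *
s=env.read_state();print(s['clock'],s['eef_pos'],s['eef_rot'],s['gripper_width'],s['contact_force'])
p=vision.camera('wrist');save(p,'wrist14.png')
print(plan((s['eef_pos'][0],s['eef_pos'][1],.15),135)[0])
print(plan((.674,-.0288,.15),90)[0],plan((.674,-.0288,.022),90)[0])
E
```

```text
16.4 [ 0.38563776 -0.26808432  0.02134422] [-1.20080583e+00  2.90280921e+00 -1.54588712e-03] 0.4152689164830664 [-0.75781288  1.76593542  7.74148267]
(np.float64(0.07291724594148712), array([   0. ,   -0.2, -128.7]), array([-0.05, -0.01, -0.05]))
(np.float64(44.950425825910735), array([-373.1,  -34.5, -128.7]), array([-5.000e-02,  1.000e-02,  4.495e+01])) (np.float64(44.950425825910735), array([-373.1,  -34.4,   -0.7]), array([-5.000e-02,  1.000e-02,  4.495e+01]))
```

View pics/wrist14.png

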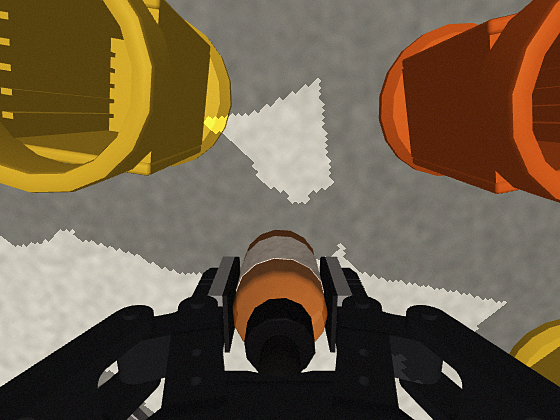

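Emit:
{"fn": "step_arm", "kwargs": {
  "targets": [
    [[0.2,0,0,-40,0,0,0],[0.2,0,0,-85,0,0,0],[0.2,0,0,-125,0,0,0],[0.2,-371.5,-33,-129,0,0,45],[0.2,-371.5,-33,-129,0,0,45],[0.2,-371.5,-33,-129,0,0,45],[0.2,-371.5,-33,-129,0,0,45],[0.2,-371.5,-33,-129,0,0,45],[0.2,-371.5,-33,-129,0,0,45],[0.2,-371.5,-33,-129,0,0,45],[0.2,-371.5,-33,-129,0,0,45],[0.2,-371.5,-33,-129,0,0,45]]
  ]
}}

```text
clock: 17.65
eef_pos: [0.6747, -0.025, 0.1482]
eef_rot: [-0.005, 3.141, 0.001]
contact_force: [0.5, -0.1, -0.9]
gripper_width: 0.406
```

```bash
python3 - <<'E'
from m import *
s=env.read_state();print(s['clock'],s['eef_pos'],s['eef_rot'],s['gripper_width'],s['contact_force'],np.abs(s['joint_vel']).max())
p=vision.camera('wrist');save(p,'wrist15.png')
print(plan((.6715,-.0288,.022),90)[0])
E
```

```text
17.65 [ 0.67466305 -0.02496178  0.14820449] [-4.67912904e-03  3.14125837e+00  1.10854347e-03] 0.40595570032623446 [ 0.50139776 -0.05096561 -0.85563472] 0.0855721965787697
(np.float64(0.14289629940177387), array([  1.1,  -2.2, 126.2]), array([-0.  , -0.08,  0.12]))
```

View pics/wrist15.png

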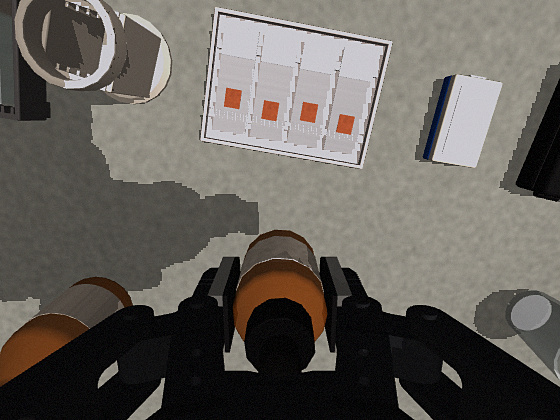

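```bash
python3 - <<'E'
from m import *
for n in('top','scene'):
    w=np.load('pics/%s0.npz'%n)['w']
    m=(w[...,2]>.02)&(w[...,0]>.66)&(w[...,0]<.9)&(np.abs(w[...,1])<.4)
    for lo,hi in((-.4,-.05),(.1,.4)):
        k=m&(w[...,1]>lo)&(w[...,1]<hi);print(n,k.sum(),rect(w[k]),np.nanmax(w[k][:,2]))
E
```

```text
top 762 (array([ 771.7, -187.9]), array([62. , 53.8]), 61.0) 0.13943950446096265
top 494 (array([733.9, 216.2]), array([ 83.9, 147.6]), 89.7) 0.07302787128912969
scene 819 (array([ 778. , -190.1]), array([60.7, 60.8]), 15.7) 0.13995970717755912
scene 603 (array([734.1, 216. ]), array([ 86.4, 147.7]), 89.6) 0.07280860405648326
```

Emit:
{"fn": "step_arm", "kwargs": {
  "targets": [
    [[0.2,1,-2,40,0,0,0],[0.2,1,-2,80,0,0,0],[0.2,1,-2,105,0,0,0],[0.2,1,-2,115,0,0,0],[0.2,1,-2,118,0,0,0],[0.2,1,-2,118,0,0,0]]
  ]
}}

```text
clock: 18.3
eef_pos: [0.6708, -0.031, 0.0323]
eef_rot: [0.002, 3.141, -0.0]
contact_force: [-0.0, 0.0, -1.0]
gripper_width: 0.409
```

```bash
python3 - <<'E'
from m import *
s=env.read_state();print(s['clock'],s['eef_pos'],s['eef_rot'],s['gripper_width'],s['contact_force'],np.abs(s['joint_vel']).max())
p=vision.camera('wrist');save(p,'wrist16.png')
s=env.read_state();print(s['eef_pos'],s['contact_force']);print(plan((.6715,-.0288,.022),90)[0])
q=vision.camera('scene');w=cloud(q);cv2.imwrite('pics/sc16.png',cv2.resize(cv2.cvtColor(q['pixels'][180:380,150:400],cv2.COLOR_RGB2BGR),None,fx=3,fy=3))
E
```

```text
18.3 [ 0.67081555 -0.03104214  0.03231473] [ 1.85953712e-03  3.14114531e+00 -3.97334092e-04] 0.4094716231606677 [-0.04170206  0.0372235  -0.99648854] 0.018596415005215423
[ 0.67126446 -0.03095761  0.03285903] [ 0.68944529  0.31748286 -0.88648687]
(np.float64(0.10616298534309686), array([-0.2,  2.2, 10.9]), array([-0.02,  0.08, -0.06]))
```

View pics/wrist16.png

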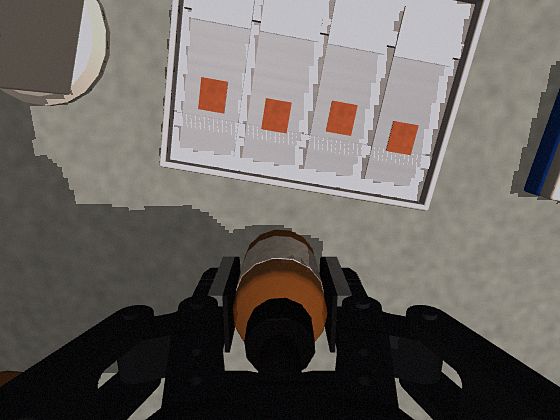

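View pics/sc16.png

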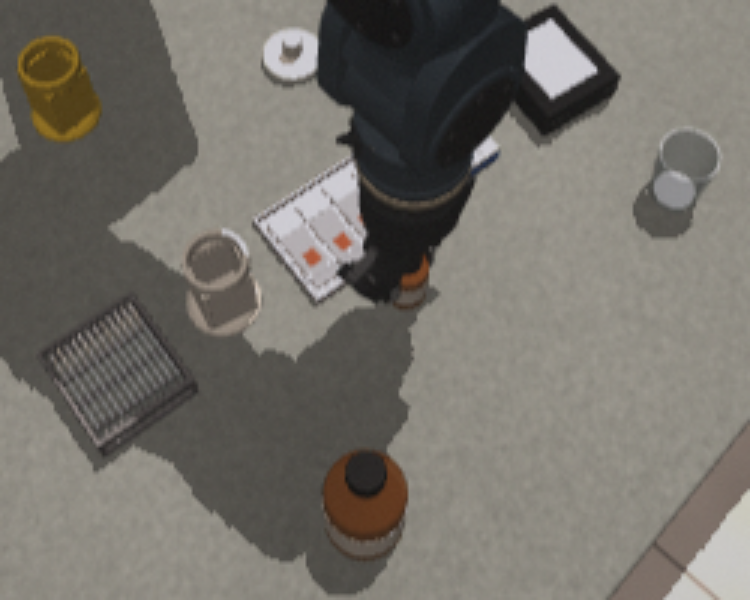

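Emit:
{"fn": "step_arm", "kwargs": {
  "targets": [
    [[0.2,0,2,5,0,0,0],[0.2,0,2,9,0,0,0],[0.2,0,2,11,0,0,0],[0.2,0,2,11.5,0,0,0],[0.2,0,2,11.5,0,0,0]]
  ]
}}

```text
clock: 18.9
eef_pos: [0.6707, -0.0284, 0.0214]
eef_rot: [0.001, 3.141, -0.0]
contact_force: [-3.5, 0.8, 12.4]
gripper_width: 0.409
```

```bash
python3 - <<'E'
from m import *
s=env.read_state();print(s['clock'],s['eef_pos'],s['eef_rot'],s['gripper_width'],s['contact_force'],np.abs(s['joint_vel']).max())
p=vision.camera('wrist');save(p,'wrist17.png');R,t=extr(p,s)
c=np.array([589,-14.5]);y=np.array([np.cos(np.radians(80.4)),np.sin(np.radians(80.4))]);x=np.array([y[1],-y[0]])
w=cloud(p,s);P=w.reshape(-1,3);P=P[np.isfinite(P[:,0])]
L=np.c_[(P[:,:2]*1000-c)@x,(P[:,:2]*1000-c)@y,P[:,2]*1000]
for yy in(-50,-30,30,50):
    m=(L[:,2]>6)&(L[:,2]<14)&(np.abs(L[:,1]-yy)<5)&(L[:,0]<65);print(yy,np.percentile(L[m,0],99))
m=(L[:,2]>8)&(L[:,2]<48)&(np.abs(L[:,1])<14)&(L[:,0]>58);print('bottle near',np.percentile(L[m,0],[0.5,2,5]))
E
```

```text
18.9 [ 0.67071299 -0.02840787  0.02138822] [ 6.69971636e-04  3.14080515e+00 -1.84784685e-04] 0.4086123891041186 [-3.46875779  0.83630447 12.37833866] 0.002789701922887811
-50 46.32406163288065
-30 46.600956434883116
30 46.58484484706151
50 46.16991935459254
bottle near [66.33741566 66.50572931 66.66764556]
```

View pics/wrist17.png

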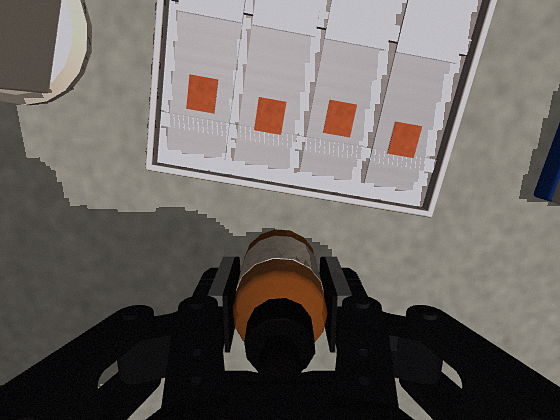

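The gap from tray edge to bottle measures about 20 mm. Releasing.

Emit:
{"fn": "step_arm", "kwargs": {
  "targets": [
    [[0.5,0,0,0,0,0,0],[0.6,0,0,0,0,0,0],[0.75,0,0,0,0,0,0],[0.8,0,0,0,0,0,0],[0.8,0,0,-30,0,0,0],[0.8,0,0,-80,0,0,0],[0.8,0,0,-130,0,0,0],[0.8,50,20,-150,0,0,0],[0.8,90,40,-170,0,0,0],[0.8,140,60,-180,0,0,0],[0.8,190,80,-180,0,0,0]]
  ]
}}

```text
clock: 20.05
eef_pos: [0.4933, 0.0467, 0.2006]
eef_rot: [0.002, 3.14, 0.0]
contact_force: [0.7, 1.0, -0.1]
gripper_width: 0.801
```

```bash
python3 - <<'E'
from m import *
s=env.read_state();print(s['clock'],s['eef_pos'],s['eef_rot'],s['gripper_width'],s['contact_force'],np.abs(s['joint_vel']).max())
p=vision.camera('wrist');save(p,'wrist18.png')
print(plan((.4325,.0768,.12),90)[0])
E
```

```text
20.05 [0.49333974 0.04665409 0.20058802] [1.50365953e-03 3.13968612e+00 2.33356192e-04] 0.800649002186641 [ 0.66371496  0.95727844 -0.09097684] 1.0110736810040246
(np.float64(0.354933039981152), array([51.7, 28.6, 80. ]), array([ 0.04, -0.35, -0.  ]))
```

View pics/wrist18.png

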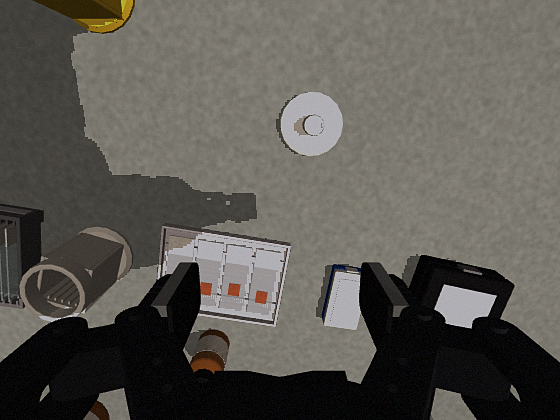

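Emit:
{"fn": "step_arm", "kwargs": {
  "targets": [
    [[0.6,48,25,90,0,0,0],[0.6,48,25,90,0,0,0],[0.6,48,25,90,0,0,0],[0.6,48,25,90,0,0,0],[0.6,48,25,90,0,0,0],[0.6,48,25,90,0,0,0]]
  ]
}}

```text
clock: 20.7
eef_pos: [0.4483, 0.0711, 0.1107]
eef_rot: [0.002, 3.139, 0.0]
contact_force: [0.2, -0.0, -0.2]
gripper_width: 0.601
```

```bash
python3 - <<'E'
from m import *
s=env.read_state();print(s['clock'],s['eef_pos'],s['eef_rot'],s['gripper_width'],np.abs(s['joint_vel']).max())
p=vision.camera('wrist');save(p,'wrist19.png');w=cloud(p,s)
for lo,hi in((.008,.02),(.025,.045)):
    m=(w[...,2]>lo)&(w[...,2]<hi)&(np.abs(w[...,0]-.4325)<.04)&(np.abs(w[...,1]-.077)<.04);m[240:]=m[240:]
    print(m.sum(),rect(w[m]),np.median(w[m][:,2]))
g=cv2.cvtColor(p['pixels'],cv2.COLOR_RGB2GRAY)
q=vision.camera('top');save(q,'top19.png');w=cloud(q)
for lo,hi in((.006,.02),(.025,.045)):
    m=(w[...,2]>lo)&(w[...,2]<hi)&(np.abs(w[...,0]-.4325)<.04)&(np.abs(w[...,1]-.077)<.04)
    print(m.sum(),rect(w[m]) if m.sum() else 0)
E
```

```text
20.7 [0.44833408 0.07108104 0.11073631] [1.86229740e-03 3.13918870e+00 3.18285464e-04] 0.601253910712803 0.005342493741994766
4357 (array([432.5,  76.5]), array([56.9, 57.7]), 87.8) 0.013512374680699935
617 (array([432. ,  76.2]), array([17.2, 17.4]), 12.2) 0.03537589154176052
0 0
0 0
```

View pics/wrist19.png

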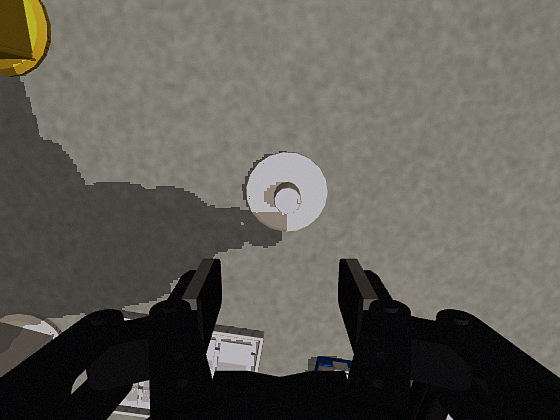

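Emit:
{"fn": "step_arm", "kwargs": {
  "targets": [
    [[0.6,16,5.3,30,0,0,0],[0.55,16,5.3,65,0,0,0],[0.5,16,5.3,85,0,0,0],[0.5,16,5.3,92,0,0,0],[0.5,16,5.3,94,0,0,0],[0.5,16,5.3,94,0,0,0]]
  ]
}}

```text
clock: 21.4
eef_pos: [0.431, 0.0764, 0.0161]
eef_rot: [0.001, 3.141, 0.0]
contact_force: [-0.0, -0.6, -0.0]
gripper_width: 0.503
```

```bash
python3 - <<'E'
from m import *
s=env.read_state();print(s['clock'],s['eef_pos'],s['eef_rot'],s['gripper_width'],s['contact_force'])
p=vision.camera('wrist');save(p,'wrist20.png')
E
```

```text
21.4 [0.43101752 0.07644277 0.01609503] [1.47613629e-03 3.14115926e+00 1.10928028e-05] 0.5033433247688824 [-0.03284199 -0.57660468 -0.04028121]
```

View pics/wrist20.png

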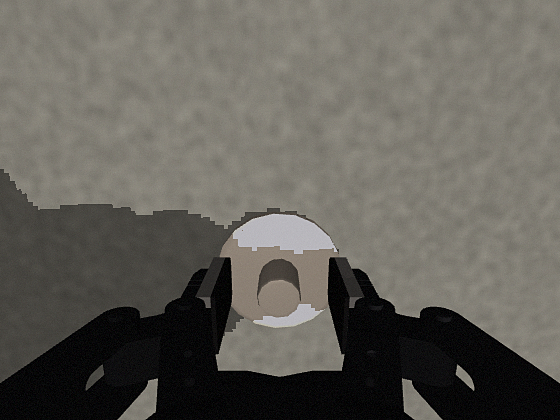

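Emit:
{"fn": "step_arm", "kwargs": {
  "targets": [
    [[0.05,0,0,0,0,0,0],[0.05,0,0,0,0,0,0],[0.05,0,0,0,0,0,0],[0.05,0,0,0,0,0,0],[0.05,0,0,0,0,0,0],[0.05,0,0,0,0,0,0],[0.05,0,0,0,0,0,0]]
  ],
  "squeeze": 25
}}

```text
clock: 22.15
eef_pos: [0.4309, 0.0765, 0.0163]
eef_rot: [0.001, 3.14, 0.0]
contact_force: [-0.4, -0.7, 5.1]
gripper_width: 0.195
```

```bash
python3 - <<'E'
from m import *
s=env.read_state();print(s['clock'],s['eef_pos'],s['eef_rot'],s['gripper_width'],s['contact_force'])
p=vision.camera('wrist');save(p,'wrist21.png');w=cloud(p,s)
m=(w[...,2]>.027)&(w[...,2]<.042);m[:,:245]=0;m[:,315:]=0;m[:230]=0;m[340:]=0
print(m.sum(),rect(w[m]),np.median(w[m][:,2]))
R,t=extr(p,s);np.savez('pics/w21.npz',rgb=p['pixels'],K=p['intrinsics'],R=R,t=t,pos=s['eef_pos'],rot=s['eef_rot'])
E
```

```text
22.15 [0.43086092 0.07652347 0.0162521 ] [1.04017989e-03 3.14046087e+00 1.13929851e-04] 0.19468742154864271 [-0.39385817 -0.66612972  5.13102785]
2273 (array([429.7,  76.7]), array([28.3, 22.7]), 89.8) 0.035421387101061075
```

View pics/wrist21.png

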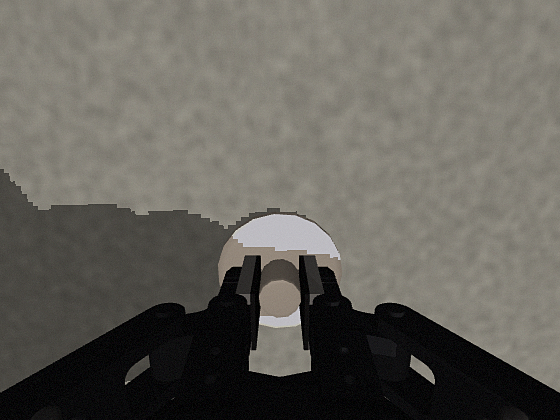

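```bash
python3 - <<'E'
from m import *
d=np.load('pics/w21.npz');K,R,t=d['K'],d['R'],d['t']
print('knob',ray(K,R,t,[(279.5,279+18)],.0345), 'disc',ray(K,R,t,[(280,213),(280,328)],.0125).mean(0),ray(K,R,t,[(218,268),(342,268)],.0125))
s=env.read_state();print(plan((.62,-.139,.15),90)[0])
E
```

```text
knob [[0.43187373 0.07674819 0.0345    ]] disc [0.43196974 0.0769657  0.0125    ] [[0.42930561 0.04838394 0.0125    ]
 [0.42928798 0.10553674 0.0125    ]]
(np.float64(0.07170112254308637), array([-189.5, -215.4, -133.6]), array([ 0.  ,  0.06, -0.04]))
```

Emit:
{"fn": "step_arm", "kwargs": {
  "targets": [
    [[0.05,0,0,-30,0,0,0],[0.05,0,0,-75,0,0,0],[0.05,-20,-23,-120,0,0,0],[0.05,-189,-215,-134,0,0,0],[0.05,-189,-215,-134,0,0,0],[0.05,-189,-215,-134,0,0,0],[0.05,-189,-215,-134,0,0,0],[0.05,-189,-215,-134,0,0,0],[0.05,-189,-215,-134,0,0,0],[0.05,-189,-215,-134,0,0,0],[0.05,-189,-215,-134,0,0,0]]
  ]
}}

```text
clock: 23.3
eef_pos: [0.6182, -0.1381, 0.149]
eef_rot: [-0.001, -3.14, -0.001]
contact_force: [0.1, 0.2, 0.1]
gripper_width: 0.198
```

```bash
cat > jf.py <<'E'
from m import *
from scipy.optimize import least_squares
def jarfit(w,guess=(.566,-.1395),lo=.082,hi=.093):
    m=(w[...,2]>lo)&(w[...,2]<hi)&(np.hypot(w[...,0]-guess[0],w[...,1]-guess[1])<.033)
    P=w[m][:,:2]
    c=np.array(guess)
    f=lambda c:np.maximum(0,np.abs(np.hypot(P[:,0]-c[0],P[:,1]-c[1])-.0245)-.0025)*1000
    r=least_squares(f,c,loss='soft_l1')
    return r.x,m.sum(),np.mean(f(r.x)<.5)
E
python3 - <<'E'
from jf import *
s=env.read_state();print(s['clock'],s['eef_pos'],s['eef_rot'],s['gripper_width'],s['contact_force'],np.abs(s['joint_vel']).max())
p=vision.camera('wrist');save(p,'wrist22.png');w=cloud(p,s)
m=(w[...,2]>.08)&(w[...,2]<.095);m[250:]=0
print(jarfit(w),np.median(w[m][:,2]))
s2=env.read_state();print(s2['eef_pos'])
w5=np.load('pics/w5.npz')['w'];print('at release',jarfit(w5))
for n in('scene','top'):
    print(n,jarfit(cloud(vision.camera(n)),lo=.078,hi=.097))
E
```

```text
23.3 [ 0.61816962 -0.13807974  0.14902563] [-1.06014043e-03 -3.13968389e+00 -6.08672278e-04] 0.19830065225597163 [0.0953053  0.19045942 0.05045733] 0.015678751901272544
(array([ 0.56480949, -0.13986163]), np.int64(2394), np.float64(1.0)) 0.08733943287851431
[ 0.61805508 -0.13769277  0.14928485]
at release (array([ 0.56390057, -0.13970612]), np.int64(7368), np.float64(0.9024158523344191))
scene (array([ 0.56657792, -0.13818351]), np.int64(38), np.float64(0.9736842105263158))
top (array([ 0.566 , -0.1395]), np.int64(3), np.float64(1.0))
```

View pics/wrist22.png

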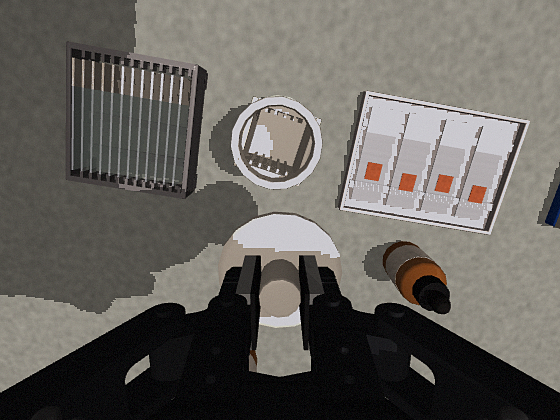

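```bash
python3 - <<'E'
from jf import *
s=env.read_state();p=vision.camera('wrist');R,t=extr(p,s);K=p['intrinsics']
g=cv2.cvtColor(p['pixels'],cv2.COLOR_RGB2GRAY)
m=(g[85:200,215:340]>165).astype(np.uint8)
n,l,st,_=cv2.connectedComponentsWithStats(m);k=1+np.argmax(st[1:,4])
cn=max(cv2.findContours((l==k).astype(np.uint8),cv2.RETR_EXTERNAL,cv2.CHAIN_APPROX_NONE)[0],key=len)[:,0,:]+[215,85]
q=ray(K,R,t,cn,.0865)
f=lambda c:np.hypot(q[:,0]-c[0],q[:,1]-c[1])*1000-c[2]
r=least_squares(f,[.565,-.14,27],loss='soft_l1');print('ring',r.x,np.std(f(r.x)),s['eef_pos'])
print(plan((.5640,-.1403,.125),90)[0])
E
```

```text
ring [ 0.56469486 -0.13981743 26.28332789] 0.5601737211687676 [ 0.61825597 -0.13747606  0.14968127]
(np.float64(0.05012739308969035), array([54.4, -2.7, 24.8]), array([-0.01, -0.03,  0.04]))
```

Emit:
{"fn": "step_arm", "kwargs": {
  "targets": [
    [[0.05,30,-2,5,0,0,0],[0.05,54.4,-2.7,15,0,0,0],[0.05,54.4,-2.7,25,0,0,0],[0.05,54.4,-2.7,25,0,0,0],[0.05,54.4,-2.7,25,0,0,0]]
  ]
}}

```text
clock: 24.0
eef_pos: [0.5654, -0.141, 0.1247]
eef_rot: [0.0, 3.141, -0.001]
contact_force: [0.1, 0.4, -0.8]
gripper_width: 0.194
```

```bash
python3 - <<'E'
from jf import *
s=env.read_state();print(s['clock'],s['eef_pos'],s['eef_rot'],s['contact_force'],np.abs(s['joint_vel']).max())
p=vision.camera('wrist');save(p,'wrist23.png')
q=vision.camera('scene');cv2.imwrite('pics/sc23.png',cv2.resize(cv2.cvtColor(q['pixels'][200:320,160:300],cv2.COLOR_RGB2BGR),None,fx=5,fy=5))
print(plan((.5640,-.1403,.0965),90)[0])
E
```

```text
24.0 [ 0.56538712 -0.14104898  0.1247412 ] [ 1.07026901e-04  3.14135206e+00 -5.23246926e-04] [ 0.05253683  0.40615006 -0.83478805] 0.01678353616329735
(np.float64(0.039378184773733865), array([ 1.7,  0.9, 28.4]), array([-0.03,  0.03, -0.01]))
```

View pics/wrist23.png

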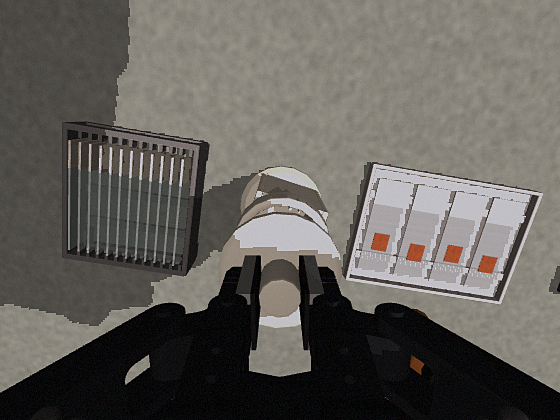

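View pics/sc23.png

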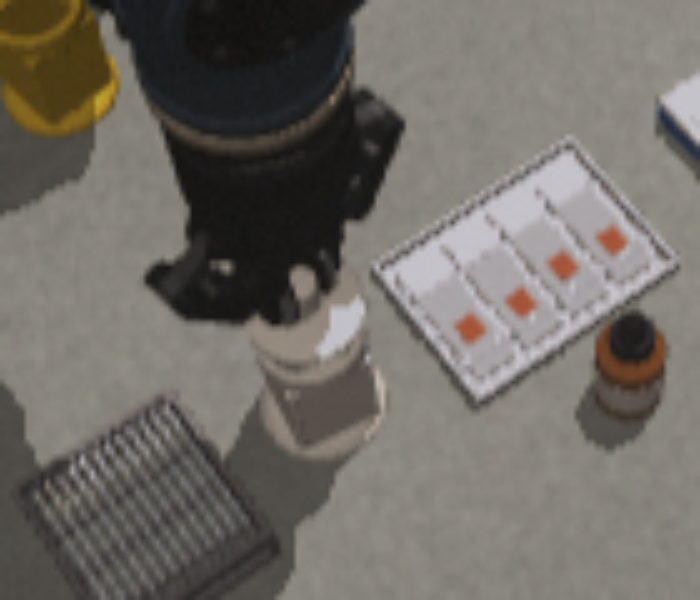

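Emit:
{"fn": "step_arm", "kwargs": {
  "targets": [
    [[0.05,1,1,6,0,0,0],[0.05,1,1,12,0,0,0],[0.05,1,1,17,0,0,0],[0.05,1,1,20,0,0,0],[0.05,1,1,22,0,0,0],[0.05,1,1,24,0,0,0],[0.05,1,1,26,0,0,0],[0.05,1,1,26,0,0,0]]
  ]
}}

```text
clock: 24.9
eef_pos: [0.5636, -0.1404, 0.0982]
eef_rot: [-0.001, -3.141, 0.0]
contact_force: [0.3, -0.6, 0.3]
gripper_width: 0.192
```

```bash
python3 - <<'E'
from jf import *
s=env.read_state();print(s['clock'],s['eef_pos'],s['eef_rot'],s['contact_force'],s['gripper_width'])
p=vision.camera('wrist');save(p,'wrist24.png')
q=vision.camera('scene');cv2.imwrite('pics/sc24.png',cv2.resize(cv2.cvtColor(q['pixels'][200:320,160:300],cv2.COLOR_RGB2BGR),None,fx=5,fy=5))
print(plan((.5640,-.1403,.0965),90)[0])
E
```

```text
24.9 [ 0.56355623 -0.14035855  0.09819178] [-1.12725147e-03 -3.14081271e+00  1.93003548e-04] [ 0.2876656  -0.60774757  0.33155064] 0.19232021241247693
(np.float64(0.048498488845859555), array([-0.3,  0.1,  2. ]), array([-0.01, -0.03, -0.04]))
```

View pics/wrist24.png

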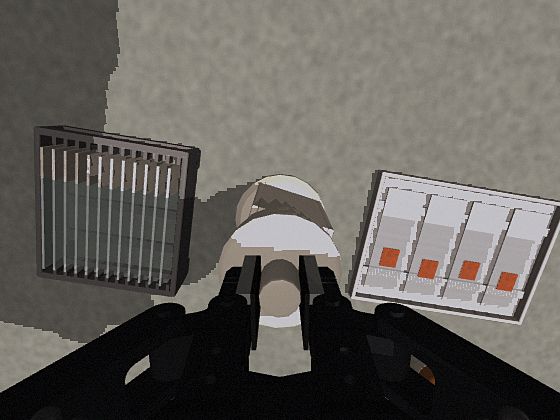

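View pics/sc24.png

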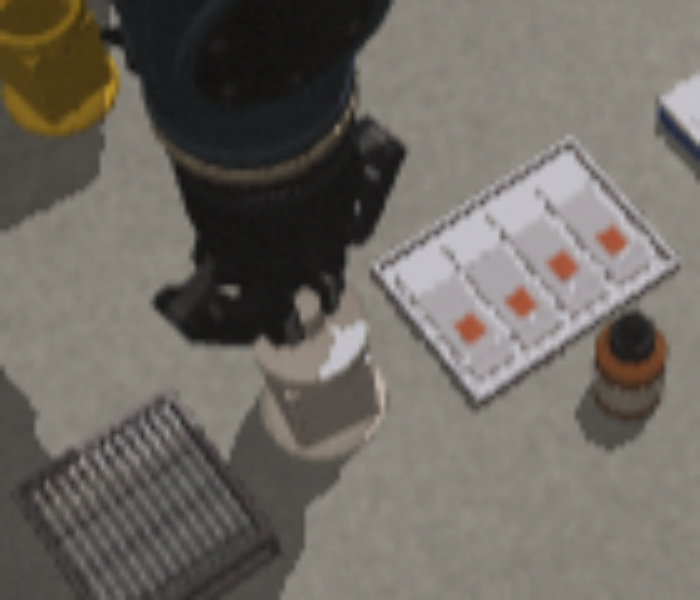

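The plug is inside the mouth with no contact force. Lowering the last 2 mm.

Emit:
{"fn": "step_arm", "kwargs": {
  "targets": [
    [[0.05,0,0,1,0,0,0],[0.05,0,0,2,0,0,0],[0.05,0,0,2.3,0,0,0],[0.05,0,0,2.3,0,0,0]]
  ]
}}

```text
clock: 25.4
eef_pos: [0.5637, -0.1404, 0.0963]
eef_rot: [-0.001, -3.141, 0.0]
contact_force: [-0.6, 0.3, 2.5]
gripper_width: 0.196
```

Emit:
{"fn": "step_arm", "kwargs": {
  "targets": [
    [[0.25,0,0,0,0,0,0],[0.35,0,0,0,0,0,0],[0.45,0,0,0,0,0,0],[0.5,0,0,0,0,0,0],[0.5,0,0,-20,0,0,0],[0.5,0,0,-60,0,0,0],[0.5,30,10,-100,0,0,0],[0.5,70,20,-140,0,0,0],[0.5,110,30,-170,0,0,0],[0.5,110,60,-180,0,0,0],[0.5,110,60,-180,0,0,0],[0.5,110,60,-180,0,0,0]]
  ]
}}

```text
clock: 26.6
eef_pos: [0.454, -0.08, 0.2767]
eef_rot: [-0.001, 3.141, -0.001]
contact_force: [-0.2, 0.4, 0.5]
gripper_width: 0.503
```

```bash
python3 - <<'E'
from jf import *
s=env.read_state();print(s['clock'],s['eef_pos'],s['contact_force'])
p=vision.camera('wrist');save(p,'wrist25.png');w=cloud(p,s);R,t=extr(p,s);K=p['intrinsics']
np.savez('pics/w25.npz',w=w,rgb=p['pixels'],K=K,R=R,t=t)
for lo,hi in((.086,.104),(.108,.13)):
    m=(w[...,2]>lo)&(w[...,2]<hi)&(np.hypot(w[...,0]-.565,w[...,1]+.14)<.05);print(m.sum(),rect(w[m]),np.median(w[m],0))
    P=w[m];A=np.c_[P[:,:2]-P[:,:2].mean(0),np.ones(len(P))];print('tilt',np.degrees(np.linalg.lstsq(A,P[:,2],rcond=None)[0][:2]))
q=vision.camera('scene');save(q,'scene25.png');cv2.imwrite('pics/sc25.png',cv2.resize(cv2.cvtColor(q['pixels'][200:320,160:300],cv2.COLOR_RGB2BGR),None,fx=5,fy=5))
E
```

```text
26.6 [ 0.45397962 -0.07995168  0.27666588] [-0.24926063  0.42266329  0.45231715]
671 (array([ 566.6, -122.2]), array([20.8, 53.9]), 85.3) [ 0.56436153 -0.12294289  0.09360783]
tilt [ 1.31222017 -2.27234164]
0 (array([0., 0.]), array([0., 0.]), 0.0) [nan nan nan]
tilt [0. 0.]
  return _methods._mean(a, axis=axis, dtype=dtype,
  ret = um.true_divide(
<stdin>:7: RuntimeWarning: Mean of empty slice.
```

View pics/wrist25.png

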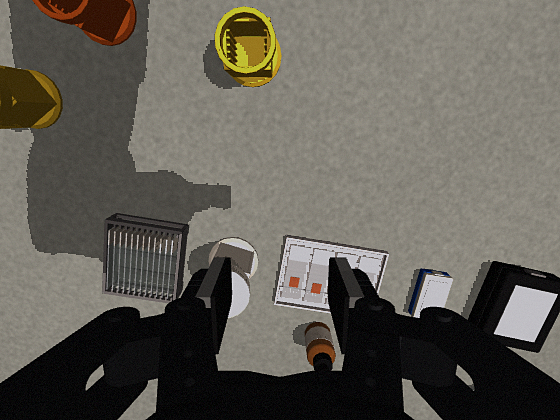

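View pics/sc25.png

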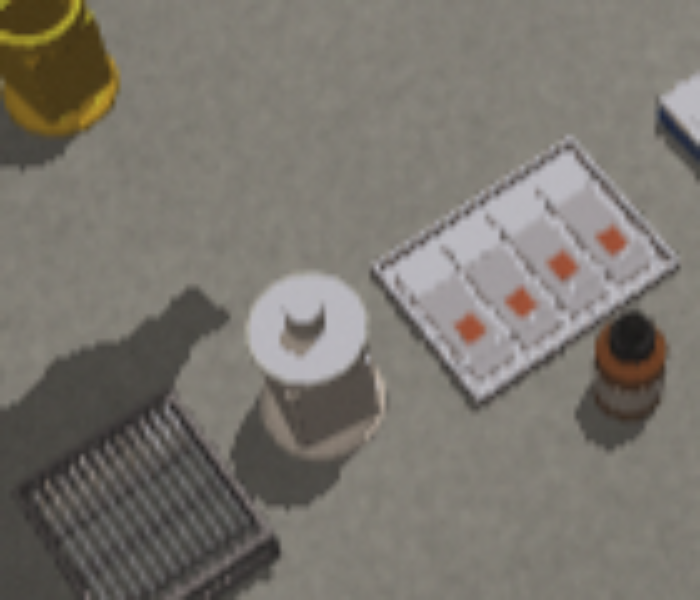

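Emit:
{"fn": "step_arm", "kwargs": {
  "targets": [
    [[1,0,-45,0,0,0,0],[1,0,-60,0,0,0,0],[1,0,-60,0,0,0,0],[1,0,-60,0,0,0,0]]
  ]
}}

```text
clock: 27.1
eef_pos: [0.4536, -0.1407, 0.2751]
eef_rot: [-0.004, -3.139, -0.001]
contact_force: [-0.6, 0.1, 1.0]
gripper_width: 1.003
```

```bash
python3 - <<'E'
from jf import *
s=env.read_state();print(s['clock'],s['eef_pos'],s['contact_force'])
p=vision.camera('wrist');save(p,'wrist26.png');w=cloud(p,s)
for lo,hi in((.088,.100),(.108,.13)):
    m=(w[...,2]>lo)&(w[...,2]<hi)&(np.hypot(w[...,0]-.565,w[...,1]+.14)<.05);print(m.sum(),rect(w[m]),np.median(w[m],0))
    P=w[m];A=np.c_[P[:,:2]-P[:,:2].mean(0),np.ones(len(P))];print('tilt',np.degrees(np.linalg.lstsq(A,P[:,2],rcond=None)[0][:2]))
E
```

```text
27.1 [ 0.45361181 -0.14067166  0.2751362 ] [-0.55935829  0.10237069  1.00174862]
1863 (array([ 564.7, -140.3]), array([57.5, 56.7]), 2.2) [ 0.55894053 -0.14013957  0.09362922]
tilt [ 0.95132525 -0.16651025]
284 (array([ 564.6, -140.2]), array([16.8, 17.1]), 19.8) [ 0.56309016 -0.14018333  0.11545834]
tilt [11.48332323  1.97319881]
```

View pics/wrist26.png

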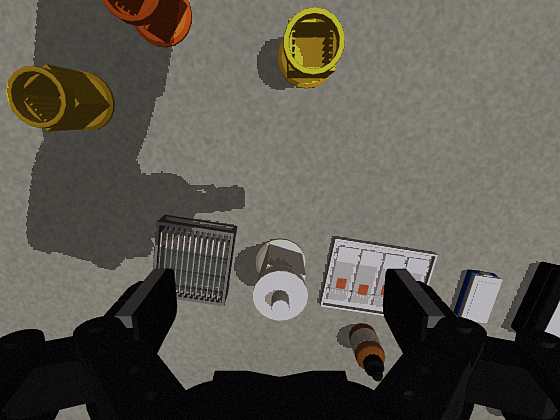

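The lid is level, with disc top ≈92 and knob top ≈114 after the 1.7 mm bench bias, so it is seated. I move the arm aside for a full check.

Emit:
{"fn": "step_arm", "kwargs": {
  "targets": [
    [[1,200,480,-20,0,0,0],[1,200,480,-20,0,0,0],[1,200,480,-20,0,0,0],[1,200,480,-20,0,0,0],[1,200,480,-20,0,0,0],[1,200,480,-20,0,0,0],[1,200,480,-20,0,0,0],[1,200,480,-20,0,0,0],[1,200,480,-20,0,0,0],[1,200,480,-20,0,0,0],[1,200,480,-20,0,0,0],[1,200,480,-20,0,0,0]]
  ]
}}

```text
clock: 28.35
eef_pos: [0.2523, 0.3425, 0.2957]
eef_rot: [0.007, -3.14, 0.0]
contact_force: [0.4, -0.7, 0.1]
gripper_width: 0.998
```

```bash
python3 - <<'E'
from jf import *
s=env.read_state();print(s['clock'],s['eef_pos'],np.abs(s['joint_vel']).max())
c=np.array([589,-14.5])
for n in('top','scene'):
    p=vision.camera(n);save(p,n+'27.png');w=cloud(p);R,t=extr(p);K=p['intrinsics']
    bt=dict(top=(270,174,336,226),scene=(232,224,298,282))[n]
    tr=mask_rect(p['pixels'],K,R,t,bt,.01,'w');print(n,'tray',tr)
    a=np.radians(tr[2]);y=np.array([np.cos(a),np.sin(a)]);x=np.array([y[1],-y[0]])
    for k,g,rad,lo,hi in(('jarlid',(565,-140),45,.082,.105),('cov',(611,116),48,.014,.03),('bottle',(674,-29),30,.012,.1),('rack',(555,-246),75,.015,.06),('box',(624,225),75,.02,.05)):
        m=(w[...,2]>lo)&(w[...,2]<hi)&(np.hypot(w[...,0]-g[0]/1e3,w[...,1]-g[1]/1e3)<rad/1e3)
        r=rect(w[m]);d=r[0]-tr[0];print(k,m.sum(),r,'local',(d@x).round(1),(d@y).round(1))
E
```

```text
28.35 [0.25225216 0.34248709 0.29571038] 0.06015880833657022
top tray (array([589.1, -15. ]), array([130.6,  94.5]), 80.2)
jarlid 426 (array([ 566. , -140.2]), array([56.4, 55.4]), 87.7) local -1.5 -127.3
cov 364 (array([610.3, 115.1]), array([36. , 64.6]), 81.0) local -1.3 131.8
bottle 220 (array([671.5, -28.5]), array([35.1, 34.5]), 37.8) local 83.5 0.7
rack 1412 (array([ 555.5, -246.4]), array([91.7, 97.7]), 80.4) local 6.3 -233.7
box 1413 (array([622.6, 224.1]), array([ 86.2, 106.5]), 76.4) local -7.7 241.3
scene tray (array([588.9, -12.8]), array([130.9,  94.7]), 80.2)
jarlid 390 (array([ 566., -139.]), array([56.8, 57.2]), 74.8) local -1.1 -128.3
cov 299 (array([611.1, 117.2]), array([37.8, 65.2]), 80.4) local -0.3 131.9
bottle 244 (array([676.4, -29.5]), array([33.5, 30.3]), 44.5) local 89.1 -1.6
rack 926 (array([ 555.6, -244.2]), array([90.1, 98.2]), 80.5) local 6.6 -233.7
box 1040 (array([623.5, 226. ]), array([ 87. , 105.9]), 76.3) local -6.6 241.2
```

View pics/top27.png

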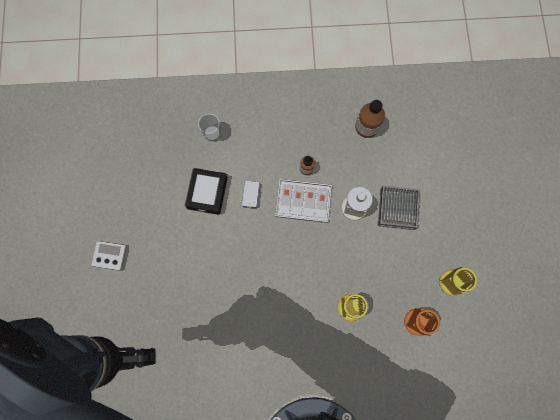

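View pics/scene27.png

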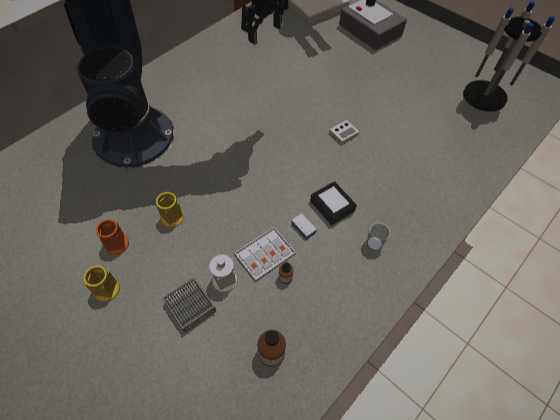

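Both pictures show the line as asked: lidded jar at top (358,200), coverslip box at (251,194), bottle at (308,164). The tray, rack, slide box and the rest have not moved. Handing in.

```bash
python3 -c "
from station import env
print(env.close_job(), env.read_state()['clock'])"
```

```text
the job is handed in; nothing more can be done
the job is handed in; nothing more can be done
```

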